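# Empty the used-capsule tray through the drop-bottom hopper

## Task

Use the blue flat scoop to gather every used test capsule in the steel tray, pushing them up against the tray's back wall and lifting them clear, and tip them all into the white hopper; never touch a capsule with the fingers. When every capsule is in the hopper, draw the blue bolt, swing the red-knobbed lever right over so that the trap door drops the whole load into the yellow tub, then swing the door fully shut and push the bolt fully home. Finish with the scoop lying flat in the middle of its white mat, and leave the other things on the counter where they are.

Things in the scene. Friction and masses are not known exactly. Their poses are not given: they have to be found in the camera images.
- tray: fixed steel tray, 260 (x) by 212 mm (y). Origin under its centre, on the counter; floor top 4 mm up. Back wall along its -x end (robot's side): inner face at x = -124 mm, 44 mm high. Side walls: inner faces at y = +/-100 mm, 30 mm high. The +x end is open (floor's edge at x = +130 mm)
- tray_wall (a point): foot of the back wall's inner face, mid-width, on the tray floor (4 mm up)
- scoop: loose blue flat scoop, about 160 g. Origin: centre of the pan's underside; z up. Pan 105 mm wide (y); open lip at x = -58 mm, ramped 16 mm up to a 3 mm floor; rear wall at x = +55, 28 mm high side walls from x = -46. Above it a grip bar along x, 16 mm wide (y), 22 mm high, x -30 to +64, mid height z = 80 mm: hold it at (12, 0, 80) mm, fingers closing along y
- dock: fixed white mat for the scoop, 210 mm (x) by 190 mm (y), 4 mm thick; origin under its centre, on the counter
- hopper: fixed hopper station; origin under the hopper's centre, on the counter. White square funnel, clear mouth 140 by 140 mm, rim 182 mm up, narrowing to a throat 100 (x) by 75 mm (y) shut by the trap door 98 mm up. A yellow tub stands under it; lever and bolt are on its -x side
- hopper_mouth (a point): centre of the hopper's mouth, 180 mm above the counter
- tub_floor (a point): centre of the yellow tub's inner floor, 6 mm above the counter; the tub is 142 mm (x) by 130 mm (y) inside, walls 44 mm high above its floor, with clear plastic guards above them up to the funnel
- gate (a joint): trap door angle: 0 shut, 1.2 rad fully open. Turns with the lever and stays where it is left (about 2 N at the knob). With the bolt home it cannot move more than about 0.05 rad
- gate_hinge (a point): point on the lever's axis, in the lever's plane: (-120, 42, 100) mm in the hopper's frame; the axis is the hopper's x. The lever (10 x 12 mm bar) rises from here, leaning 0.6 rad to the hopper's +y when shut, swinging over to lean 0.6 rad to -y when fully open
- gate_knob (a point): centre of the red ball, 22 mm across, on the end of the lever, 105 mm from its axis. Push it along from either side with closed fingers, or pinch it.
- bolt (a joint): bolt travel: 0 fully home (door latched), 0.030 m fully drawn. Drawn towards the hopper's -x (towards the robot), pushed home towards +x. About 1.5 N, stays where left. It clears the lever when drawn beyond about 0.018, and goes home only with the door shut.
- bolt_knob (a point): point on the bolt's upright blue grip, 14 mm (x) by 24 mm (y), 34 mm high, 10 mm below its top (171 mm above the counter); the front finger has about 25 mm of room and the finger on the lever's side about 30 mm
- cap0: used test capsule, red smooth plastic, a round bun 26 mm across and 14 mm high with flat faces 12 mm across and a rounded rim, sliding on tray, pan and hopper at a slope of 16 to 23 degrees; origin at the centre of its underside (as first laid). Starts lying in the tray; 4 to 6 capsules are present, absent ones read None.
- cap1: used test capsule, orange smooth plastic, a round bun 26 mm across and 14 mm high with flat faces 12 mm across and a rounded rim, sliding on tray, pan and hopper at a slope of 16 to 23 degrees; origin at the centre of its underside (as first laid). Starts lying in the tray; 4 to 6 capsules are present, absent ones read None.
- cap2: used test capsule, red smooth plastic, a round bun 26 mm across and 14 mm high with flat faces 12 mm across and a rounded rim, sliding on tray, pan and hopper at a slope of 16 to 23 degrees; origin at the centre of its underside (as first laid). Starts lying in the tray; 4 to 6 capsules are present, absent ones read None.
- cap3: used test capsule, orange smooth plastic, a round bun 26 mm across and 14 mm high with flat faces 12 mm across and a rounded rim, sliding on tray, pan and hopper at a slope of 16 to 23 degrees; origin at the centre of its underside (as first laid). Starts lying in the tray; 4 to 6 capsules are present, absent ones read None.
- cap4: used test capsule, red smooth plastic, a round bun 26 mm across and 14 mm high with flat faces 12 mm across and a rounded rim, sliding on tray, pan and hopper at a slope of 16 to 23 degrees; origin at the centre of its underside (as first laid). Starts lying in the tray; 4 to 6 capsules are present, absent ones read None.
- cap5: used test capsule, orange smooth plastic, a round bun 26 mm across and 14 mm high with flat faces 12 mm across and a rounded rim, sliding on tray, pan and hopper at a slope of 16 to 23 degrees; origin at the centre of its underside (as first laid). Starts lying in the tray; 4 to 6 capsules are present, absent ones read None.
- spray: bystander, leave alone: loose white bottle with green label and blue cap, 64 mm across, 190 mm high; origin at the centre of its underside
- gel: bystander, leave alone: loose white bottle with paper label and green cap, 56 mm across, 120 mm high; origin at the centre of its underside
- jar: bystander, leave alone: loose small jar with red lid, 52 mm across, 60 mm high; origin at the centre of its underside
- swabs: bystander, leave alone: loose green box 75 x 110 x 50 mm; origin at the centre of its underside
- cup: bystander, leave alone: loose white cup 72 mm across, 85 mm high; origin at the centre of its underside
- slides: bystander, leave alone: loose cardboard box 60 x 80 x 30 mm; origin at the centre of its underside
Things that resemble listed ones, but are neither listed nor needed, are in the scene too. What is meant by the scoop is not pink, and is the larger of those in its own colour.

How it is judged (in metres and radians):
On the way, in this order (a step that is already met when the one before it is completed fails the run):
1. at least one capsule is lifted clear of the tray on the scoop's pan (((x of cap0 in the frame of scoop between -0.06 and 0.06 m and y of cap0 in the frame of scoop between -0.05 and 0.05 m and z of cap0 in the frame of scoop between -0.002 and 0.03 m and height (world z) of cap0 above 0.06 m) or (x of cap1 in the frame of scoop between -0.06 and 0.06 m and y of cap1 in the frame of scoop between -0.05 and 0.05 m and z of cap1 in the frame of scoop between -0.002 and 0.03 m and height (world z) of cap1 above 0.06 m) or (x of cap2 in the frame of scoop between -0.06 and 0.06 m and y of cap2 in the frame of scoop between -0.05 and 0.05 m and z of cap2 in the frame of scoop between -0.002 and 0.03 m and height (world z) of cap2 above 0.06 m) or (x of cap3 in the frame of scoop between -0.06 and 0.06 m and y of cap3 in the frame of scoop between -0.05 and 0.05 m and z of cap3 in the frame of scoop between -0.002 and 0.03 m and height (world z) of cap3 above 0.06 m) or (x of cap4 in the frame of scoop between -0.06 and 0.06 m and y of cap4 in the frame of scoop between -0.05 and 0.05 m and z of cap4 in the frame of scoop between -0.002 and 0.03 m and height (world z) of cap4 above 0.06 m) or (x of cap5 in the frame of scoop between -0.06 and 0.06 m and y of cap5 in the frame of scoop between -0.05 and 0.05 m and z of cap5 in the frame of scoop between -0.002 and 0.03 m and height (world z) of cap5 above 0.06 m))), for 0.2 s.
2. every capsule lies in the hopper, with the trap door still shut (x of cap0 in the frame of hopper_mouth between -0.072 and 0.072 m and y of cap0 in the frame of hopper_mouth between -0.072 and 0.072 m and z of cap0 in the frame of hopper_mouth between -0.09 and 0.005 m and x of cap1 in the frame of hopper_mouth between -0.072 and 0.072 m and y of cap1 in the frame of hopper_mouth between -0.072 and 0.072 m and z of cap1 in the frame of hopper_mouth between -0.09 and 0.005 m and x of cap2 in the frame of hopper_mouth between -0.072 and 0.072 m and y of cap2 in the frame of hopper_mouth between -0.072 and 0.072 m and z of cap2 in the frame of hopper_mouth between -0.09 and 0.005 m and x of cap3 in the frame of hopper_mouth between -0.072 and 0.072 m and y of cap3 in the frame of hopper_mouth between -0.072 and 0.072 m and z of cap3 in the frame of hopper_mouth between -0.09 and 0.005 m and x of cap4 in the frame of hopper_mouth between -0.072 and 0.072 m and y of cap4 in the frame of hopper_mouth between -0.072 and 0.072 m and z of cap4 in the frame of hopper_mouth between -0.09 and 0.005 m and x of cap5 in the frame of hopper_mouth between -0.072 and 0.072 m and y of cap5 in the frame of hopper_mouth between -0.072 and 0.072 m and z of cap5 in the frame of hopper_mouth between -0.09 and 0.005 m and value of joint gate below 0.08 rad), for 0.3 s.
3. the trap door is swung right open (beyond 1.0 rad) and every capsule has dropped into the yellow tub (x of cap0 in the frame of tub_floor between -0.072 and 0.072 m and y of cap0 in the frame of tub_floor between -0.066 and 0.066 m and z of cap0 in the frame of tub_floor between -0.005 and 0.055 m and x of cap1 in the frame of tub_floor between -0.072 and 0.072 m and y of cap1 in the frame of tub_floor between -0.066 and 0.066 m and z of cap1 in the frame of tub_floor between -0.005 and 0.055 m and x of cap2 in the frame of tub_floor between -0.072 and 0.072 m and y of cap2 in the frame of tub_floor between -0.066 and 0.066 m and z of cap2 in the frame of tub_floor between -0.005 and 0.055 m and x of cap3 in the frame of tub_floor between -0.072 and 0.072 m and y of cap3 in the frame of tub_floor between -0.066 and 0.066 m and z of cap3 in the frame of tub_floor between -0.005 and 0.055 m and x of cap4 in the frame of tub_floor between -0.072 and 0.072 m and y of cap4 in the frame of tub_floor between -0.066 and 0.066 m and z of cap4 in the frame of tub_floor between -0.005 and 0.055 m and x of cap5 in the frame of tub_floor between -0.072 and 0.072 m and y of cap5 in the frame of tub_floor between -0.066 and 0.066 m and z of cap5 in the frame of tub_floor between -0.005 and 0.055 m and value of joint gate above 1 rad), for 0.2 s.
4. the trap door is shut (within 0.08 rad) and the bolt home (within 4 mm) (value of joint gate below 0.08 rad and value of joint bolt below 0.004 m), for 0.3 s.
At the end, for the whole second after the job is handed in: Every capsule lies in the yellow tub, the trap door is shut (within 0.08 rad) and bolted (bolt within 4 mm of home), and the scoop lies flat and still on its mat, its centre within 50 mm of the mat's centre along each of the mat's axes (all of step 4 and x of cap0 in the frame of tub_floor between -0.072 and 0.072 m and y of cap0 in the frame of tub_floor between -0.066 and 0.066 m and z of cap0 in the frame of tub_floor between -0.005 and 0.055 m and linear speed of each of cap0, cap1, cap2, cap3, cap4, cap5 below 0.03 m/s and x of cap1 in the frame of tub_floor between -0.072 and 0.072 m and y of cap1 in the frame of tub_floor between -0.066 and 0.066 m and z of cap1 in the frame of tub_floor between -0.005 and 0.055 m and x of cap2 in the frame of tub_floor between -0.072 and 0.072 m and y of cap2 in the frame of tub_floor between -0.066 and 0.066 m and z of cap2 in the frame of tub_floor between -0.005 and 0.055 m and x of cap3 in the frame of tub_floor between -0.072 and 0.072 m and y of cap3 in the frame of tub_floor between -0.066 and 0.066 m and z of cap3 in the frame of tub_floor between -0.005 and 0.055 m and x of cap4 in the frame of tub_floor between -0.072 and 0.072 m and y of cap4 in the frame of tub_floor between -0.066 and 0.066 m and z of cap4 in the frame of tub_floor between -0.005 and 0.055 m and x of cap5 in the frame of tub_floor between -0.072 and 0.072 m and y of cap5 in the frame of tub_floor between -0.066 and 0.066 m and z of cap5 in the frame of tub_floor between -0.005 and 0.055 m and x of scoop in the frame of dock between -0.05 and 0.05 m and y of scoop in the frame of dock between -0.05 and 0.05 m and z of scoop in the frame of dock between 0 and 0.012 m and angle between scoop's own z axis and vertical below 0.1 rad and linear speed of scoop below 0.02 m/s); the robot touches nothing.
It fails at once if a capsule is touched by the gripper's fingers (contact force between the fingers and cap0 above 0.3 N or contact force between the fingers and cap1 above 0.3 N or contact force between the fingers and cap2 above 0.3 N or contact force between the fingers and cap3 above 0.3 N or contact force between the fingers and cap4 above 0.3 N or contact force between the fingers and cap5 above 0.3 N).
It fails at once if another thing on the counter is moved more than 30 mm (distance of any of spray, gel, jar, swabs, cup, slides from where it was at the start of the episode above 0.03 m).
Of cap0, cap1, cap2, cap3, cap4, cap5 only 4 to 6 are there at a start; the rules pass over those that are not, and their reading is None.
At some moment in a run one of scoop, cap0, cap1, cap2, cap3, cap4, cap5 may be knocked a few centimetres aside while the robot is not near it.
It also fails if it takes over 208 s, if anything falls off the work surface, if the arm or the gripper's body presses on something with over 40 N, if the wrist force passes 120 N, or if a joint passes its speed limit or range.

## Robot

A 6-joint arm with a two-finger parallel gripper is mounted at the origin on the work surface. World frame = base frame: x ahead of the robot, y to its left, z up, the work surface at z = 0. Lengths are in mm, angles in rad, forces in N, time in s.
With the tool pointing down it reaches from about 300 to 775 mm from the base axis. Payload 14.6 kg.
Tool frame: the origin (TCP) lies at the very end of the fingers, on their centre line; the grasp point (between the pads) lies 19 mm behind it; z points along the fingers, y is the line along which they close (so a half turn about z gives the same grasp; the last joint's range is limited). The gripper opens to 94 mm and grips with 3 to 60 N. Pads are 16 mm wide; open, the fingers measure 119 mm over their backs; the gripper's body (75 mm by 177 mm) begins 78 mm behind the grasp point.
Start: joints at [1.283, 0.3, 1.521, -0, 1.321, -0.067], TCP at [120.454, 536.638, 205.446] pointing down, gripper open.
Joint ranges: [-3.03, 3.03], [-0.79, 2.21], [0.23, 2.52], [-1.04, 4.18], [0, 3.07], [-2.55, 2.55]. Speed limits (rad/s): [2.22, 2.22, 2.57, 3.14, 3.14, 3.14].

## Interface

Orientations are given as [roll, pitch, yaw] about the fixed x, y, z axes, in that order (R = Rz(yaw) Ry(pitch) Rx(roll)).
In Python, from cell import manip, camera, get_calibration gives the robot as it stands. The module is installed in compiled form; this text tells all that it offers.
- The arm moves only by the tool jog_arm, never from a script. Its argument "plan" is one flat list of numbers, 6 for each row, row after row: the shift along the world's x, y, z in m, then the turn, a rotation vector about the world's x, y, z in degrees. A call has 1 to 20 rows; each row is the pose to reach, as a shift and turn from the pose commanded when the call began; what a row does not reach only later rows make up. A row lasts 1/10 s, in which the tool goes at most 50 mm and 8.59 degrees, less where a joint would pass 70% of its speed; a pose out of reach is approached as far as the arm can. A call with a gripper value outside its range is refused whole. "claw" is the finger opening in m, from 0 to 0.094, set as the call begins (left out, the last holds). The fingers move at their own pace and stop on an object; "force" is the grip in N (left out, the last holds). Time passes only in rows, so rows that repeat a pose let the fingers close. It gives the time, the measured TCP pose, the force, the opening and the grip force at its end, in the units of the state.
- manip.read_state(): the state, without advancing time (a new reading comes with each control period).
- camera(name): name is "scene" or "side" or "wrist"; returns (picture, depth): 384x512x3 uint8, red, green, blue; 384x512 float32, mm along the optical axis (not along the pixel's ray), 0 where there is no reading.
- get_calibration(name): a dict with "fx", "fy", "cx", "cy" (pixels), "k1" (the pictures are not rectified: a ray, as slopes to the right and down, at radius r is drawn at 1 + k1 r^2 times it, then the intrinsics apply), "origin" and "attitude" of the camera in the world. Camera axes: x right, y down, z forward; pixel columns grow to the right and rows downward; lengths in mm; the calibration is good to about 2 mm. A picture is of the moment at which its call begins: read the wrist's pose just before it. get_calibration takes no time and is no camera call; for the wrist camera it gives the pose at the moment of the call.
- manip.sign_off(): hands the job in; it is judged then, once.
The state is a dict: "clock": time; "joints": joint angles; "qd": joint speeds; "effort": joint torques, N m; "eef_pos": TCP position; "eef_rot": TCP orientation; "wrist_force": force on the tool from outside, world axes, zero at the start; "moment": the same for the moment, N m; "finger_gap": finger opening in mm; "finger_force": force on a finger pad.
Only numpy, scipy, OpenCV 4.12 (cv2) and the standard library are available. Lean on these libraries where they do the work, as an engineer would, in place of code of your own. Each camera call takes 0.05 s, during which the arm holds its last target. There are 200 camera calls.

## Working session

There is one attempt and no reset: what is moved stays moved. The work goes in short steps, Python scripts to look and compute and a tool call to move; the robot and the scene stay as the last step left them, time stands still between calls to the robot, and variables do not carry over. Pictures are saved under pics/ and viewed, at most 14 in all, crops included, and the job is handed in when it is done.

Besides the shell and the picture viewer there is one more tool, called by a JSON object that holds its "fn" and its "kwargs". jog_arm: Moves the arm, as the interface text tells. Its arguments: {"type":"object","properties":{"plan":{"type":"array"},"claw":{"type":"number"},"force":{"type":"number"}},"required":["plan"]}

```bash
mkdir -p pics
cat > h.py <<'E'
import numpy as np, cv2
from cell import manip, camera, get_calibration
from scipy.spatial.transform import Rotation as R
def cal(name):
    c=get_calibration(name); a=np.array(c["attitude"],float)
    M=a if a.shape==(3,3) else R.from_euler('xyz',a).as_matrix()
    return c,M,np.array(c["origin"],float)
def cloud(name):
    c,M,o=cal(name); im,d=camera(name)
    K=np.array([[c["fx"],0,c["cx"]],[0,c["fy"],c["cy"]],[0,0,1]])
    v,u=np.mgrid[0:384,0:512]
    p=cv2.undistortPoints(np.stack([u.ravel(),v.ravel()],1).astype(np.float64)[:,None],K,np.array([c["k1"],0,0,0,0.]))[:,0]
    P=np.c_[p,np.ones(len(p))]*d.ravel()[:,None]
    W=(P@M.T+o).reshape(384,512,3); W[d==0]=np.nan
    return im,W
def save(im,n): cv2.imwrite('pics/'+n,im[:,:,::-1])
E
python3 - <<'E'
from h import *
for n in("scene","side","wrist"):
    c=get_calibration(n);print(n,{k:np.round(v,3).tolist() for k,v in c.items()})
    im,W=cloud(n);save(im,n+'0.png');np.save(n+'0.npy',W)
print(manip.read_state())
a=cv2.imread('pics/scene0.png');cv2.imwrite('pics/s0.png',cv2.resize(a,(800,600)))
E
```

```text
scene {'fx': 476.31, 'fy': 476.31, 'cx': 256.21, 'cy': 189.387, 'k1': -0.067, 'origin': [1187.592, 674.657, 1456.349], 'attitude': [-2.509, 0.015, 2.253]}
side {'fx': 468.796, 'fy': 468.796, 'cx': 252.678, 'cy': 198.619, 'k1': -0.166, 'origin': [-295.626, -899.227, 1195.908], 'attitude': [-2.295, 0.01, -0.681]}
wrist {'fx': 337.804, 'fy': 337.804, 'cx': 260.435, 'cy': 192.487, 'k1': -0.074, 'origin': [39.039, 555.644, 384.779], 'attitude': [2.853, 0.002, 1.35]}
{'clock': 0.15, 'joints': array([ 1.28335960e+00,  3.00349593e-01,  1.52140100e+00, -1.10320806e-05,
        1.32069058e+00, -6.65997492e-02]), 'qd': array([ 0.00097037, -0.00095198, -0.00164627, -0.00037182, -0.00155658,
        0.00037771]), 'effort': array([ 2.79856358e-04, -5.31956363e+01, -3.52826285e+01,  7.08278222e-02,
        2.36328755e-02, -1.28406596e-04]), 'eef_pos': array([120.42901854, 536.46570092, 205.02916452]), 'eef_rot': array([-3.14074531e+00, -4.58063121e-05,  2.92075839e+00]), 'wrist_force': array([-0.90755289, -0.10409987,  0.84880237]), 'moment': array([ 0.04237601, -0.00068519, -0.03700518]), 'finger_force': 0.0, 'finger_gap': 94.08775298710366}
```

View pics/s0.png

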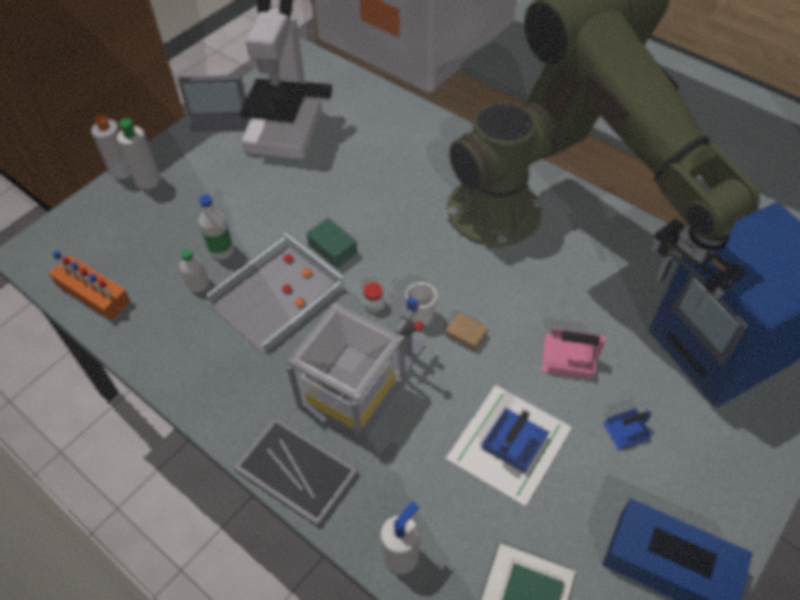

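View pics/side0.png

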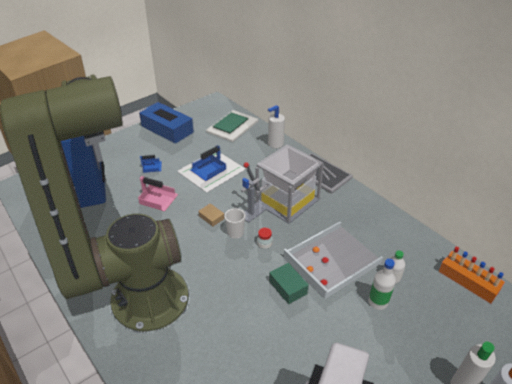

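The scene shows: tray around (277,290), 4 capsules at (288,258), (307,272), (287,289), (299,302). The hopper is at (347,355), the lever knob at about (418,326), and the bolt grip at (412,303). The blue scoop lies on its mat at (515,438), while the small blue and pink ones are decoys. Next I'll measure these from the cloud.

```bash
cat > m.py <<'E'
from h import *
S=np.load('scene0.npy');D=np.load('side0.npy')
si=cv2.imread('pics/scene0.png')[:,:,::-1];di=cv2.imread('pics/side0.png')[:,:,::-1]
hs=cv2.cvtColor(si,cv2.COLOR_RGB2HSV);hd=cv2.cvtColor(di,cv2.COLOR_RGB2HSV)
def rect(P,t):
    r=cv2.minAreaRect(P[:,:2].astype(np.float32)); print(t,len(P),np.round(cv2.boxPoints(r)).tolist(),'c',np.round(r[0],1),'s',np.round(r[1],1),'a',round(r[2],1))
for n,W,h in(('scene',S,hs),('side',D,hd)):
    p={'scene':{'tray':(177,186),'mat':(300,290),'hop':(222,227)},'side':{'tray':(340,255),'mat':(190,172),'hop':(290,185)}}[n]
    for k,(u,v) in p.items(): print(n,k,np.round(W[v,u]))
    Z=W[:,:,2]
    # capsules
    red=((h[:,:,0]<16)|(h[:,:,0]>172))&(h[:,:,1]>120)&(h[:,:,2]>90)&(Z>3)&(Z<40)
    m,l,st,c=cv2.connectedComponentsWithStats(red.astype(np.uint8))
    for i in range(1,m):
        if st[i,4]>8: print('  red',np.round(c[i]),st[i,4],np.round(np.nanmedian(W[l==i],0)),h[l==i].mean(0).round())
    blue=(h[:,:,0]>105)&(h[:,:,0]<128)&(h[:,:,1]>120)
    m,l,st,c=cv2.connectedComponentsWithStats(blue.astype(np.uint8))
    for i in range(1,m):
        if st[i,4]>25: print('  blue',np.round(c[i]),st[i,4],np.round(np.nanmedian(W[l==i],0)))
    hm=(Z>174)&(Z<190);m,l,st,c=cv2.connectedComponentsWithStats(hm.astype(np.uint8))
    for i in range(1,m):
        if st[i,4]>100: rect(W[l==i],'  z182 '+str(c[i].round()))
    wm=(Z>-3)&(Z<12)&(h[:,:,1]<40)&(h[:,:,2]>140);m,l,st,c=cv2.connectedComponentsWithStats(wm.astype(np.uint8))
    for i in range(1,m):
        if st[i,4]>200: rect(W[l==i],'  white '+str(c[i].round()))
E
python3 m.py
```

```text
scene tray [ 548. -265.   -3.]
scene mat [602. 357.   0.]
scene hop [620.  40.  97.]
  red [184. 165.] 16 [ 464. -305.   15.] [ 23. 148. 140.]
  red [196. 174.] 18 [ 470. -234.   17.] [  9. 151. 162.]
  red [ 45. 185.] 31 [ 877. -647.   33.] [ 10. 176.  99.]
  red [183. 184.] 16 [ 536. -239.   14.] [ 34. 153. 140.]
  red [192. 193.] 20 [ 546. -185.   16.] [  9. 153. 162.]
  red [ 62. 196.] 12 [ 869. -547.   36.] [ 11. 174.  99.]
  blue [131. 128.] 39 [ 546. -464.  189.]
  blue [489. 188.] 4432 [ 80. 680. 317.]
  blue [434. 180.] 59 [102. 520. 215.]
  blue [264. 194.] 29 [471.  99. 176.]
  blue [437. 214.] 36 [128. 585. 103.]
  blue [321. 277.] 227 [526. 384.   7.]
  blue [400. 275.] 381 [353. 591.   3.]
  blue [335. 284.] 350 [514. 435.   7.]
  blue [433. 357.] 2910 [567. 799.  79.]
  blue [259. 331.] 115 [846. 383. 194.]
  z182 [51. 26.] 314 [[78.0, -1259.0], [526.0, -1402.0], [570.0, -1262.0], [122.0, -1120.0]] c [  323.9 -1260.8] s [146.2 470.3] a 72.4
  z182 [270.   6.] 132 [[-485.0, -502.0], [-371.0, -679.0], [-286.0, -623.0], [-400.0, -447.0]] c [-385.7 -562.8] s [101.7 210.1] 
[... 2169 characters left out ...]
8.0]] c [434.7 179.3] s [1729.9  783.9] a 74.4
  white [ 14. 199.] 767 [[-275.0, 592.0], [-180.0, 581.0], [-137.0, 952.0], [-231.0, 963.0]] c [-205.9  771.9] s [373.3  95.1] a 83.3
  white [358. 192.] 269 [[795.0, -47.0], [836.0, -177.0], [986.0, -130.0], [945.0, 1.0]] c [890.3 -88.2] s [157.6 136.7] a 17.5
  white [251. 229.] 278 [[348.0, 47.0], [371.0, -26.0], [536.0, 27.0], [513.0, 99.0]] c [442.3  36.7] s [173.4  76.1] a 17.8
  white [335. 256.] 2597 [[451.0, -335.0], [702.0, -356.0], [718.0, -163.0], [467.0, -142.0]] c [ 584.3 -248.7] s [193.6 251.4] a 85.3
  white [104. 327.] 636 [[-226.0, -64.0], [-154.0, -87.0], [-110.0, 53.0], [-182.0, 76.0]] c [-167.8   -5.4] s [147.2  75.9] a 72.5
```

{"fn": "jog_arm", "kwargs": {"plan": [0.02,-0.02,0.06,0,0,0,0.06,-0.04,0.1,0,0,0,0.39,-0.137,0.1,0,0,0,0.39,-0.137,0.1,0,0,0,0.39,-0.137,0.1,0,0,0,0.39,-0.137,0.1,0,0,0,0.39,-0.137,0.1,0,0,0,0.39,-0.137,0.1,0,0,0,0.39,-0.137,0.1,0,0,0,0.39,-0.137,0.1,0,0,0,0.39,-0.137,0.1,0,0,0,0.39,-0.137,0.1,0,0,0,0.39,-0.137,0.1,0,0,0], "claw": 0.07}}

```text
clock: 1.45
eef_pos: [509.1, 400.5, 305.8]
eef_rot: [3.141, 0.0, 2.923]
wrist_force: [-0.4, 0.4, 0.6]
finger_gap: 70.1
finger_force: 0.0
```

Run:
```python
from h import *
s=manip.read_state();print(s['clock'],s['eef_pos'],s['eef_rot'])
im,W=cloud('wrist');save(im,'w1.png');np.save('w1.npy',W)
h=cv2.cvtColor(im,cv2.COLOR_RGB2HSV);Z=W[:,:,2]
def rect(m,t):
    P=W[m]; r=cv2.minAreaRect(P[:,:2].astype(np.float32)); print(t,len(P),np.round(cv2.boxPoints(r)).tolist(),'c',np.round(r[0],1),'s',np.round(r[1],1))
def big(m):
    m=cv2.morphologyEx(m.astype(np.uint8),cv2.MORPH_OPEN,np.ones((3,3)));n,l,st,c=cv2.connectedComponentsWithStats(m);return l==1+np.argmax(st[1:,4])
rect(big((Z>80)&(Z<100)),'bar');b=(h[:,:,0]>100)&(h[:,:,0]<130)&(h[:,:,1]>110)
rect(big(b&(Z<40)),'pan');rect(big(b&(Z<40)&(Z>27)),'walls')
rect(big((h[:,:,1]<50)&(h[:,:,2]>130)&(Z<12)),'mat')
```

```text
1.45 [509.05241573 400.53399664 305.82574713] [3.14125425e+00 7.60427742e-05 2.92252674e+00]
bar 1028 [[489.0, 421.0], [490.0, 406.0], [584.0, 414.0], [582.0, 430.0]] c [536.2 417.7] s [94.2 16. ]
pan 5591 [[457.0, 463.0], [466.0, 359.0], [578.0, 369.0], [569.0, 473.0]] c [517.4 415.9] s [113.  104.8]
walls 364 [[513.0, 675.0], [514.0, 670.0], [631.0, 690.0], [630.0, 695.0]] c [571.9 682.6] s [118.4   5.4]
mat 67516 [[134.0, 249.0], [442.0, -66.0], [1079.0, 556.0], [771.0, 871.0]] c [606.4 402.6] s [890.2 439.8]
```

View pics/w1.png

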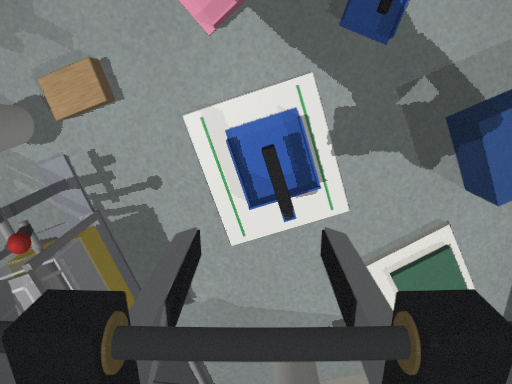

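The wrist view shows the scoop on its mat: bar from (268,150) to (290,218), pan centred at (273,158), lip towards the robot. The scoop's origin is about (519,416) and its yaw 5°.

{"fn": "jog_arm", "kwargs": {"plan": [0.021,0.017,-0.05,0,0,8,0.021,0.017,-0.1,0,0,16,0.021,0.017,-0.14,0,0,17.8,0.021,0.017,-0.17,0,0,17.8,0.021,0.017,-0.17,0,0,17.8,0.021,0.017,-0.17,0,0,17.8,0.021,0.017,-0.17,0,0,17.8]}}

```text
clock: 2.2
eef_pos: [532.0, 417.5, 138.4]
eef_rot: [3.14, 0.003, -3.051]
wrist_force: [-0.1, -0.1, 0.6]
finger_gap: 70.1
finger_force: 0.0
```

{"fn": "jog_arm", "kwargs": {"plan": [-0.001,0,-0.04,0,0,0,-0.001,0,-0.065,0,0,0,-0.001,0,-0.071,0,0,0,-0.001,0,-0.071,0,0,0,-0.001,0,-0.071,0,0,0,-0.001,0,-0.071,0,0,0]}}

```text
clock: 2.8
eef_pos: [531.2, 417.2, 66.6]
eef_rot: [3.14, 0.003, -3.052]
wrist_force: [-0.3, -1.0, 0.9]
finger_gap: 69.9
finger_force: 0.0
```

{"fn": "jog_arm", "kwargs": {"plan": [0,0,0,0,0,0,0,0,0,0,0,0,0,0,0,0,0,0,0,0,0,0,0,0,0,0,0,0,0,0,0,0,0,0,0,0,0,0,0,0,0,0,0,0,0,0,0,0,0,0,0,0,0,0,0,0,0,0,0,0,0,0,0,0,0,0], "claw": 0.0, "force": 55}}

```text
clock: 3.9
eef_pos: [530.5, 416.6, 64.4]
eef_rot: [-3.142, -0.0, -3.052]
wrist_force: [-0.6, 0.1, -0.7]
finger_gap: 15.5
finger_force: 55.0
```

{"fn": "jog_arm", "kwargs": {"plan": [0,0,0.03,0,0,0,0,0,0.08,0,0,0,0,0,0.13,0,0,0,0,0,0.18,0,0,0,0,0,0.23,0,0,0,0,0,0.265,0,0,0,0,-0.04,0.265,0,0,0,-0.01,-0.477,0.265,0,0,-10,-0.01,-0.477,0.265,0,0,-10,-0.01,-0.477,0.265,0,0,-10,-0.01,-0.477,0.265,0,0,-10,-0.01,-0.477,0.265,0,0,-10,-0.01,-0.477,0.265,0,0,-10,-0.01,-0.477,0.265,0,0,-10,-0.01,-0.477,0.265,0,0,-10,-0.01,-0.477,0.265,0,0,-10,-0.01,-0.477,0.265,0,0,-10,-0.01,-0.477,0.265,0,0,-10,-0.01,-0.477,0.265,0,0,-10,-0.01,-0.477,0.265,0,0,-10]}}

```text
clock: 5.9
eef_pos: [520.5, -59.2, 329.4]
eef_rot: [3.141, -0.0, 3.059]
wrist_force: [0.6, 1.1, -2.6]
finger_gap: 15.6
finger_force: 55.0
```

```bash
cat > tray.py <<'E'
from h import *
import sys
s=manip.read_state();print(s['clock'],s['eef_pos'],s['eef_rot'],s['finger_gap'])
im,W=cloud('wrist');save(im,sys.argv[1]+'.png');np.save(sys.argv[1]+'.npy',W)
h=cv2.cvtColor(im,cv2.COLOR_RGB2HSV);Z=W[:,:,2];X=W[:,:,0];Y=W[:,:,1]
reg=(X>420)&(X<760)&(Y<-120)&(Y>-380)
def rect(m,t):
    P=W[m]; 
    if len(P)<20: print(t,len(P));return
    r=cv2.minAreaRect(P[:,:2].astype(np.float32)); print(t,len(P),np.round(cv2.boxPoints(r)).tolist(),'c',np.round(r[0],1),'s',np.round(r[1],1))
def comps(m,t,a):
    n,l,st,c=cv2.connectedComponentsWithStats(cv2.morphologyEx(m.astype(np.uint8),cv2.MORPH_CLOSE,np.ones((3,3))))
    for i in range(1,n):
        if st[i,4]>a: rect((l==i)&m,t+str(c[i].round()))
comps(reg&(Z>40)&(Z<48)&(X<500),'back',40)
comps(reg&(Z>26)&(Z<34),'side',60)
comps(reg&((h[:,:,0]<25)|(h[:,:,0]>172))&(h[:,:,1]>130)&(Z>6)&(Z<30),'cap',30)
comps((X>400)&(X<640)&(Y>40)&(Y<160)&((h[:,:,0]<8)|(h[:,:,0]>172))&(h[:,:,1]>130)&(Z>100),'knob',30)
comps((X>400)&(X<540)&(Y>40)&(Y<160)&(h[:,:,0]>105)&(h[:,:,0]<128)&(h[:,:,1]>120)&(Z>150),'bolt',30)
comps((X>500)&(X<760)&(Y>-60)&(Y<180)&(Z>177)&(Z<187),'rim',60)
E
python3 tray.py w2
```

```text
5.9 [520.51948722 -59.24423309 329.44386535] [ 3.14145930e+00 -6.42002580e-05  3.05854227e+00] 15.607226220638466
back[118. 104.] 704 [[422.0, -353.0], [428.0, -353.0], [445.0, -141.0], [438.0, -141.0]] c [ 433.3 -246.8] s [212.7   6.8]
side[ 65. 184.] 875 [[429.0, -354.0], [676.0, -372.0], [676.0, -362.0], [430.0, -345.0]] c [ 552.6 -358.2] s [  9.  247.4]
cap[136. 125.] 215 [[452.0, -229.0], [457.0, -251.0], [479.0, -246.0], [475.0, -224.0]] c [ 465.7 -237.4] s [23.3 21.8]
cap[ 91. 127.] 202 [[448.0, -298.0], [453.0, -318.0], [476.0, -312.0], [471.0, -292.0]] c [ 461.8 -305.2] s [23.5 20.3]
cap[141. 169.] 194 [[516.0, -243.0], [534.0, -258.0], [548.0, -240.0], [531.0, -226.0]] c [ 532.4 -241.9] s [22.9 22.4]
cap[174. 173.] 139 [[528.0, -198.0], [551.0, -202.0], [554.0, -187.0], [531.0, -182.0]] c [ 541.1 -192.4] s [16.  23.2]
knob[470. 156.] 361 [[502.0, 140.0], [521.0, 139.0], [523.0, 157.0], [503.0, 158.0]] c [512.1 148.4] s [18.4 20. ]
bolt[409. 111.] 506 [[457.0, 105.0], [461.0, 81.0], [474.0, 83.0], [470.0, 107.0]] c [465.4  94. ] s [13.4 23.7]
rim[455. 156.] 69 [[500.0, 139.0], [517.0, 132.0], [520.0, 139.0], [503.0, 146.0]] c [510.  138.8] s [ 7.5 18.3]
rim[423. 243.] 3776 [[549.0, 139.0], [565.0, 17.0], [734.0, 39.0], [717.0, 162.0]] c [641.1  89.4] s [170.3 123.5]
rim[315. 287.] 69 [[642.0, -5.0], [644.0, -13.0], [659.0, -10.0], [657.0, -2.0]] c [650.5  -7.8] s [15.   8.1]
```

View pics/w2.png

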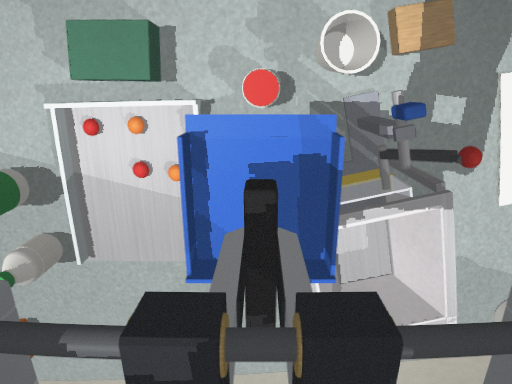

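The wrist view shows the four capsules at (91,127), (136,125), (141,169) and (175,173). The scoop is held at centre, the lever knob is at (470,156) and the bolt grip at (409,111).

{"fn": "jog_arm", "kwargs": {"plan": [0.03,-0.04,0,0,0,0,0.06,-0.08,0,0,0,0,0.1,-0.12,0,0,0,0,0.132,-0.166,0,0,0,0.4,0.132,-0.166,-0.04,0,0,0.4,0.132,-0.166,-0.08,0,0,0.4,0.132,-0.166,-0.12,0,0,0.4,0.132,-0.166,-0.16,0,0,0.4,0.132,-0.166,-0.2,0,0,0.4,0.132,-0.166,-0.23,0,0,0.4,0.132,-0.166,-0.24,0,0,0.4,0.132,-0.166,-0.24,0,0,0.4,0.132,-0.166,-0.24,0,0,0.4,0.132,-0.166,-0.24,0,0,0.4]}}

```text
clock: 7.35
eef_pos: [653.3, -226.5, 91.7]
eef_rot: [-3.141, 0.003, 3.064]
wrist_force: [0.6, 0.1, -1.1]
finger_gap: 15.7
finger_force: 55.0
```

{"fn": "jog_arm", "kwargs": {"plan": [0,0.001,-0.015,0,0,0,0,0.001,-0.022,0,0,0,0,0.001,-0.0245,0,0,0,0,0.001,-0.0245,0,0,0,0,0.001,-0.0245,0,0,0,0,0.001,-0.0245,0,0,0]}}

```text
clock: 7.95
eef_pos: [652.4, -225.4, 64.7]
eef_rot: [3.142, -0.0, 3.064]
wrist_force: [0.0, -0.5, -2.2]
finger_gap: 15.6
finger_force: 55.0
```

```bash
python3 tray.py w3 | grep -v -e rim
```

```text
7.95 [ 652.36521831 -225.36888701   64.72475253] [ 3.14151830e+00 -3.21324641e-04  3.06387883e+00] 15.607362611020136
side[ 46. 128.] 3374 [[500.0, -359.0], [676.0, -371.0], [677.0, -363.0], [501.0, -350.0]] c [ 588.4 -360.8] s [  8.4 176. ]
side[362. 128.] 3024 [[520.0, -153.0], [692.0, -166.0], [692.0, -159.0], [520.0, -146.0]] c [ 606.  -155.9] s [  7.3 172. ]
side[186. 211.] 1043 [[591.0, -270.0], [592.0, -288.0], [692.0, -280.0], [691.0, -262.0]] c [ 641.4 -274.7] s [100.7  18. ]
side[334. 212.] 1002 [[598.0, -171.0], [696.0, -194.0], [700.0, -177.0], [602.0, -154.0]] c [ 649.3 -174. ] s [ 18.2 100.4]
cap[218.  39.] 1237 [[518.0, -252.0], [542.0, -258.0], [548.0, -234.0], [524.0, -228.0]] c [ 533.1 -242.8] s [24.4 24.8]
cap[302.  48.] 1230 [[530.0, -201.0], [554.0, -203.0], [556.0, -178.0], [532.0, -176.0]] c [ 542.9 -189.3] s [24.9 24. ]
```

{"fn": "jog_arm", "kwargs": {"plan": [-0.008,0.0006,0,0,0,0,-0.02,0.0015,0,0,0,0,-0.032,0.0025,0,0,0,0,-0.044,0.0034,0,0,0,0,-0.056,0.0043,0,0,0,0,-0.068,0.0052,0,0,0,0,-0.08,0.0062,0,0,0,0,-0.09,0.007,0,0,0,0,-0.1,0.0077,0,0,0,0,-0.108,0.0083,0,0,0,0,-0.114,0.0088,0,0,0,0,-0.119,0.0092,0,0,0,0,-0.124,0.0095,0,0,0,0,-0.129,0.0099,0,0,0,0,-0.133,0.0102,0,0,0,0,-0.136,0.0105,0,0,0,0,-0.139,0.0107,0,0,0,0,-0.141,0.0109,0,0,0,0,-0.141,0.0109,0,0,0,0]}}

```text
clock: 9.9
eef_pos: [511.3, -214.5, 64.9]
eef_rot: [3.142, -0.0, 3.064]
wrist_force: [0.2, -0.6, -2.6]
finger_gap: 15.5
finger_force: 55.0
```

```bash
python3 tray.py w4 | grep -v -e rim
python3 - <<'E'
from h import *
im,W=cloud('side');save(im[190:330,230:420].repeat(3,0).repeat(3,1),'sd4.png')
E
```

```text
9.9 [ 511.27404147 -214.45319044   64.93799078] [ 3.14157955e+00 -1.21394178e-04  3.06387428e+00] 15.526379960538886
back[200. 109.] 3742 [[422.0, -353.0], [429.0, -353.0], [445.0, -141.0], [438.0, -140.0]] c [ 433.6 -246.6] s [213.    6.5]
side[356. 200.] 1945 [[445.0, -147.0], [573.0, -157.0], [574.0, -150.0], [446.0, -140.0]] c [ 509.5 -148.7] s [  7.2 128.6]
side[ 61. 217.] 2482 [[430.0, -353.0], [590.0, -365.0], [591.0, -357.0], [430.0, -344.0]] c [ 510.1 -354.7] s [  8.2 160.7]
side[186. 212.] 989 [[450.0, -259.0], [451.0, -277.0], [551.0, -269.0], [550.0, -251.0]] c [ 500.3 -263.9] s [100.4  17.9]
side[334. 212.] 964 [[456.0, -174.0], [555.0, -183.0], [557.0, -165.0], [458.0, -155.0]] c [ 506.7 -169.4] s [18.5 99.4]
side[219. 161.] 117 [[465.0, -231.0], [465.0, -244.0], [474.0, -244.0], [474.0, -231.0]] c [ 469.5 -237.5] s [ 9.2 13.6]
side[ 92. 370.] 262 [[620.0, -367.0], [651.0, -369.0], [652.0, -362.0], [620.0, -359.0]] c [ 635.7 -364.1] s [ 7.3 31.9]
cap[220. 146.] 1900 [[439.0, -249.0], [483.0, -251.0], [484.0, -226.0], [440.0, -225.0]] c [ 461.6 -237.7] s [25.  44.1]
cap[300. 131.] 1048 [[443.0, -195.0], [466.0, -195.0], [467.0, -171.0], [444.0, -170.0]] c [ 454.9 -182.8] s [24.2 23.1]
cap[124. 155.] 940 [[446.0, -299.0], [454.0, -321.0], [477.0, -312.0], [469.0, -291.0]] c [ 461.7 -305.6] s [24.7 22.7]
```

View pics/w4.png

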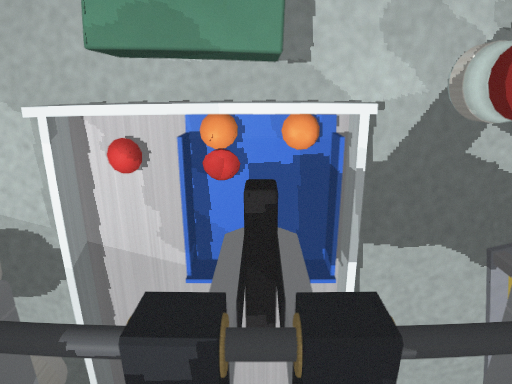

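Both oranges, (219,130) and (300,131), and one red (221,164) are on the pan against the wall. The other red at (124,155) is left for a second pass. Next I'll tilt the lip up along the wall and lift.

{"fn": "jog_arm", "kwargs": {"plan": [0.0035,-0.0003,0.0035,0.23,2.99,0,0.007,-0.0005,0.0065,0.46,5.98,0,0.0096,-0.0007,0.0085,0.69,8.97,0,0.012,-0.0009,0.0103,0.92,11.96,0,0.0143,-0.0011,0.012,1.16,14.96,0,0.0163,-0.0013,0.0134,1.39,17.95,0,0.018,-0.0014,0.0146,1.62,20.94,0,0.0195,-0.0015,0.0157,1.85,23.93,0,0.0208,-0.0016,0.0165,2.08,26.92,0,0.0219,-0.0017,0.0171,2.31,29.91,0,0.0229,-0.0018,0.02,2.46,31.9,0,0.0239,-0.0018,0.025,2.62,33.9,0,0.025,-0.0019,0.03,2.77,35.9,0,0.025,-0.0019,0.03,2.77,35.9,0,0.025,-0.0019,0.03,2.77,35.9,0,0.025,-0.0019,0.04,2.77,35.9,0,0.025,-0.0019,0.06,2.77,35.9,0,0.025,-0.0019,0.08,2.77,35.9,0,0.025,-0.0019,0.1,2.77,35.9,0,0.025,-0.0019,0.12,2.77,35.9,0]}}

```text
clock: 12.0
eef_pos: [536.3, -216.4, 186.7]
eef_rot: [-3.141, -0.627, 3.063]
wrist_force: [0.0, -0.3, -2.0]
finger_gap: 15.6
finger_force: 55.0
```

Run:
```python
from h import *
print(manip.read_state()['joints'].round(2))
im,W=cloud('wrist');im2,_=cloud('side');c=cv2.resize(im2[130:290,220:420],(480,384))
save(np.hstack([im[:, 130:400],c]),'p5.png')
```

```text
[-0.37  0.78  0.97 -0.19  2.   -1.89]
```

View pics/p5.png

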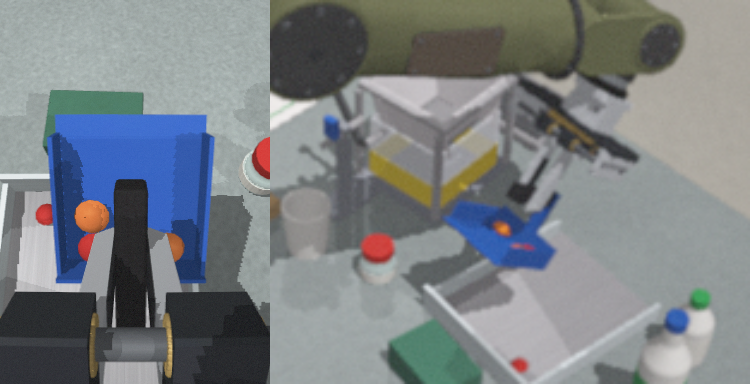

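All three capsules have slid to the rear of the pan, and the last red stays in the tray. I'll carry these to the hopper.

```bash
cat >> h.py <<'E'
def scoopR(yaw,tilt): # yaw, tilt deg (tilt + = lip up); tool orientation holding scoop
    return R.from_euler('z',yaw,degrees=True)*R.from_euler('y',tilt,degrees=True)*R.from_euler('z',180,degrees=True)*R.from_euler('x',180,degrees=True)
def rows(L,p0=None,r0=None):
    s=manip.read_state()
    p0=s['eef_pos'] if p0 is None else np.array(p0); r0=R.from_euler('xyz',s['eef_rot']) if r0 is None else r0
    out=[]
    for x,y,z,yaw,t in L:
        out.append(np.r_[np.round((np.array([x,y,z])-p0)/1000,3),np.round((scoopR(yaw,t)*r0.inv()).as_rotvec(degrees=True),1)])
    print(np.array(out).tolist())
    return out
E
python3 - <<'E'
from h import *
def lerp(a,b,n): return [np.array(a)+(np.array(b)-a)*k/n for k in range(1,n+1)]
a=[536.3,-216.4,186.7,-4.45,35.9];b=[545,-200,260,-4.45,30];c=[625,60,335,7.8,20.]
rows(lerp(a,b,4)+lerp(b,c,14))
# pour
ho=np.array([643.5,66]);c7=np.array([np.cos(np.radians(7.8)),np.sin(np.radians(7.8))])
def P(t,lx,lz):
    q=np.radians(-t);x=69.5*np.cos(q)-60.5*np.sin(q);z=69.5*np.sin(q)+60.5*np.cos(q)
    w=ho+c7*(lx+x);return [w[0],w[1],lz+z,7.8,t]
L=lerp(c,P(5,0,240),5)+lerp(P(5,0,240),P(-8,18,205),4)+[P(t,18,z) for t,z in((-12,202),(-16,198),(-20,195),(-24,192),(-28,190),(-32,190),(-36,190),(-40,190),(-44,190),(-48,190))]
print('pour');rows(L,c[:3],scoopR(7.8,20)); print(L[-1],L[8])
E
```

```text
[[0.001, 0.004, 0.017, 0.0, -1.3, 0.0], [0.004, 0.009, 0.035, -0.1, -2.7, 0.0], [0.006, 0.013, 0.053, -0.2, -4.2, 0.0], [0.008, 0.017, 0.072, -0.3, -5.7, 0.0], [0.014, 0.035, 0.077, -0.3, -6.4, 0.9], [0.019, 0.054, 0.082, -0.3, -7.1, 1.8], [0.025, 0.072, 0.088, -0.3, -7.8, 2.6], [0.031, 0.091, 0.093, -0.3, -8.5, 3.5], [0.036, 0.11, 0.099, -0.2, -9.3, 4.4], [0.042, 0.128, 0.104, -0.2, -10.0, 5.3], [0.048, 0.147, 0.109, -0.1, -10.7, 6.1], [0.054, 0.165, 0.115, -0.1, -11.4, 7.0], [0.059, 0.184, 0.12, 0.0, -12.1, 7.9], [0.065, 0.202, 0.125, 0.1, -12.8, 8.7], [0.071, 0.221, 0.131, 0.2, -13.6, 9.6], [0.076, 0.24, 0.136, 0.3, -14.3, 10.5], [0.082, 0.258, 0.141, 0.4, -15.0, 11.3], [0.088, 0.277, 0.147, 0.6, -15.7, 12.2]]
pour
[[0.018, 0.003, -0.008, 0.4, -3.0, 0.0], [0.037, 0.006, -0.016, 0.8, -5.9, -0.0], [0.055, 0.01, -0.024, 1.2, -8.9, 0.0], [0.074, 0.013, -0.033, 1.6, -11.9, 0.0], [0.092, 0.016, -0.041, 2.0, -14.9, 0.0], [0.093, 0.016, -0.046, 2.5, -18.1, 0.0], [0.094, 0.016, -0.051, 2.9, -21.3, 0.0], [0.095, 0.017, -0.056, 3.4, -24.5, -0.0], [0.096, 0.017, -0.06, 3.8, -27.7, -0.0], [0.091, 0.016, -0.059, 4.3, -31.7, -0.0], [0.086, 0.015, -0.06, 4.9, -35.7, 0.0], [0.081, 0.014, -0.059, 5.4, -39.6, 0.0], [0.075, 0.014, -0.059, 6.0, -43.6, -0.0], [0.069, 0.013, -0.059, 6.5, -47.6, 0.0], [0.063, 0.012, -0.057, 7.1, -51.5, 0.0], [0.057, 0.011, -0.055, 7.6, -55.5, -0.0], [0.051, 0.01, -0.054, 8.1, -59.4, 0.0], [0.044, 0.01, -0.053, 8.7, -63.4, 0.0], [0.038, 0.009, -0.053, 9.2, -67.4, -0.0]]
[np.float64(662.8634880784464), np.float64(68.65246792528025), np.float64(282.1309670553898), 7.8, -48] [721.17825502  76.64059735 274.58374868   7.8         -8.        ]
```

{"fn": "jog_arm", "kwargs": {"plan": [0.001,0.004,0.017,0,-1.3,0,0.004,0.009,0.035,-0.1,-2.7,0,0.006,0.013,0.053,-0.2,-4.2,0,0.008,0.017,0.072,-0.3,-5.7,0,0.014,0.035,0.077,-0.3,-6.4,0.9,0.019,0.054,0.082,-0.3,-7.1,1.8,0.025,0.072,0.088,-0.3,-7.8,2.6,0.031,0.091,0.093,-0.3,-8.5,3.5,0.036,0.11,0.099,-0.2,-9.3,4.4,0.042,0.128,0.104,-0.2,-10,5.3,0.048,0.147,0.109,-0.1,-10.7,6.1,0.054,0.165,0.115,-0.1,-11.4,7,0.059,0.184,0.12,0,-12.1,7.9,0.065,0.202,0.125,0.1,-12.8,8.7,0.071,0.221,0.131,0.2,-13.6,9.6,0.076,0.24,0.136,0.3,-14.3,10.5,0.082,0.258,0.141,0.4,-15,11.3,0.088,0.277,0.147,0.6,-15.7,12.2,0.088,0.277,0.147,0.6,-15.7,12.2,0.088,0.277,0.147,0.6,-15.7,12.2]}}

```text
clock: 14.1
eef_pos: [624.5, 61.1, 331.8]
eef_rot: [3.14, -0.355, -3.003]
wrist_force: [-0.2, -0.7, -3.2]
finger_gap: 15.5
finger_force: 55.0
```

Run:
```python
from h import *
print(manip.read_state()['joints'].round(2))
im,W=cloud('wrist');h=cv2.cvtColor(im,cv2.COLOR_RGB2HSV)
im2,_=cloud('scene');save(np.hstack([im[:,100:420],cv2.resize(im2[100:300,150:330],(346,384))]),'p6.png')
```

```text
[ 0.05  0.7   0.69 -0.03  2.1  -1.67]
```

View pics/p6.png

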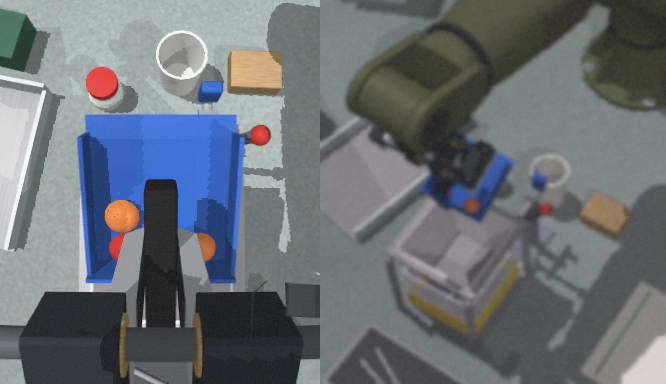

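{"fn": "jog_arm", "kwargs": {"plan": [0.018,0.003,-0.008,0.4,-3,0,0.037,0.006,-0.016,0.8,-5.9,0,0.055,0.01,-0.024,1.2,-8.9,0,0.074,0.013,-0.033,1.6,-11.9,0,0.092,0.016,-0.041,2,-14.9,0,0.093,0.016,-0.046,2.5,-18.1,0,0.094,0.016,-0.051,2.9,-21.3,0,0.095,0.017,-0.056,3.4,-24.5,0,0.096,0.017,-0.06,3.8,-27.7,0,0.091,0.016,-0.059,4.3,-31.7,0,0.086,0.015,-0.06,4.9,-35.7,0,0.081,0.014,-0.059,5.4,-39.6,0,0.075,0.014,-0.059,6,-43.6,0,0.069,0.013,-0.059,6.5,-47.6,0,0.063,0.012,-0.057,7.1,-51.5,0,0.057,0.011,-0.055,7.6,-55.5,0,0.051,0.01,-0.054,8.1,-59.4,0,0.044,0.01,-0.053,8.7,-63.4,0,0.038,0.009,-0.053,9.2,-67.4,0,0.038,0.009,-0.053,9.2,-67.4,0]}}

```text
clock: 16.2
eef_pos: [660.8, 68.8, 277.6]
eef_rot: [-3.141, 0.831, -3.004]
wrist_force: [-1.0, 0.0, -1.2]
finger_gap: 15.3
finger_force: 55.0
```

{"fn": "jog_arm", "kwargs": {"plan": [0,0,0,0,0,0,0,0,0,0,0,0,0,0,0,0,0,0,0,0,0,0,0,0]}}

```text
clock: 16.6
eef_pos: [662.8, 69.7, 279.0]
eef_rot: [-3.141, 0.832, -3.003]
wrist_force: [-0.2, -0.3, -1.6]
finger_gap: 15.5
finger_force: 55.0
```

Run:
```python
from h import *
print(manip.read_state()['joints'].round(2))
im,W=cloud('wrist')
im2,_=cloud('scene');save(np.hstack([im[:,100:420],cv2.resize(im2[100:300,150:330],(346,384))]),'p7.png')
```

```text
[ 0.01  0.13  1.77  0.22  0.43 -1.86]
```

View pics/p7.png

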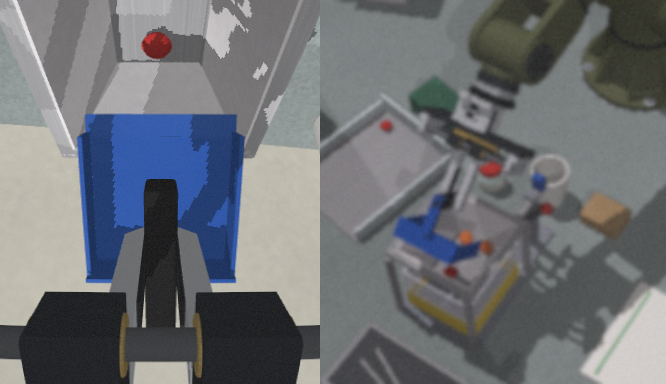

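The scene picture shows all three capsules in the hopper at (465,238), (487,248) and (450,272), and the pan is empty. Now back for the last one.

Run:
```python
from h import *
a=[662.8,69.7,279.0]
rows([[655,62,315,7.8,-42],[645,50,345,7,-34],[635,20,350,5,-26],[625,-25,345,3,-18],[615,-70,340,1,-10],[600,-115,335,-1,-4],[590,-160,330,-3,0],[580,-205,320,-4.45,0],[575,-250,290,-4.45,0],[566.7,-297,250,-4.45,0],[566.7,-297,205,-4.45,0],[566.7,-297,160,-4.45,0],[566.7,-297,120,-4.45,0],[566.7,-297,95,-4.45,0]],a,scoopR(7.9,-47.6))
```

```text
[[-0.008, -0.008, 0.036, -0.8, 5.5, -0.1], [-0.018, -0.02, 0.066, -1.8, 13.5, -0.9], [-0.028, -0.05, 0.071, -2.4, 21.5, -2.9], [-0.038, -0.095, 0.066, -2.8, 29.5, -4.8], [-0.048, -0.14, 0.061, -2.9, 37.5, -6.7], [-0.063, -0.185, 0.056, -2.6, 43.6, -8.5], [-0.073, -0.23, 0.051, -2.0, 47.6, -10.3], [-0.083, -0.275, 0.041, -1.4, 47.7, -11.6], [-0.088, -0.32, 0.011, -1.4, 47.7, -11.6], [-0.096, -0.367, -0.029, -1.4, 47.7, -11.6], [-0.096, -0.367, -0.074, -1.4, 47.7, -11.6], [-0.096, -0.367, -0.119, -1.4, 47.7, -11.6], [-0.096, -0.367, -0.159, -1.4, 47.7, -11.6], [-0.096, -0.367, -0.184, -1.4, 47.7, -11.6]]
```

{"fn": "jog_arm", "kwargs": {"plan": [-0.008,-0.008,0.036,-0.8,5.5,-0.1,-0.018,-0.02,0.066,-1.8,13.5,-0.9,-0.028,-0.05,0.071,-2.4,21.5,-2.9,-0.038,-0.095,0.066,-2.8,29.5,-4.8,-0.048,-0.14,0.061,-2.9,37.5,-6.7,-0.063,-0.185,0.056,-2.6,43.6,-8.5,-0.073,-0.23,0.051,-2,47.6,-10.3,-0.083,-0.275,0.041,-1.4,47.7,-11.6,-0.088,-0.32,0.011,-1.4,47.7,-11.6,-0.096,-0.367,-0.029,-1.4,47.7,-11.6,-0.096,-0.367,-0.074,-1.4,47.7,-11.6,-0.096,-0.367,-0.119,-1.4,47.7,-11.6,-0.096,-0.367,-0.159,-1.4,47.7,-11.6,-0.096,-0.367,-0.184,-1.4,47.7,-11.6,-0.096,-0.367,-0.184,-1.4,47.7,-11.6,-0.096,-0.367,-0.184,-1.4,47.7,-11.6,-0.096,-0.367,-0.184,-1.4,47.7,-11.6]}}

```text
clock: 18.4
eef_pos: [567.4, -297.9, 97.2]
eef_rot: [-3.141, 0.004, 3.065]
wrist_force: [0.6, -0.4, -1.8]
finger_gap: 15.3
finger_force: 55.0
```

```bash
python3 tray.py w8 | grep -v -e rim
```

```text
18.4 [ 567.42077744 -297.86464769   97.23045836] [-3.14054931  0.00412932  3.06456678] 15.31554659925746
back[318.   7.] 3833 [[422.0, -352.0], [429.0, -352.0], [446.0, -140.0], [439.0, -139.0]] c [ 433.8 -245.9] s [212.9   7. ]
back[195. 118.] 28 [[495.0, -343.0], [499.0, -343.0], [500.0, -331.0], [496.0, -330.0]] c [ 497.5 -336.6] s [12.4  4.1]
side[341. 132.] 5875 [[428.0, -352.0], [676.0, -371.0], [692.0, -158.0], [444.0, -139.0]] c [ 559.8 -255.3] s [213.5 248.7]
cap[237.  64.] 925 [[449.0, -317.0], [473.0, -320.0], [476.0, -296.0], [452.0, -293.0]] c [ 462.6 -306.4] s [24.4 24.3]
```

{"fn": "jog_arm", "kwargs": {"plan": [0,0,-0.015,0,0,0,0,0,-0.025,0,0,0,0,0,-0.03,0,0,0,0,0,-0.03,0,0,0,0,0,-0.03,0,0,0,-0.008,0.0006,-0.03,0,0,0,-0.018,0.0014,-0.03,0,0,0,-0.028,0.0022,-0.03,0,0,0,-0.036,0.0028,-0.03,0,0,0,-0.042,0.0032,-0.03,0,0,0,-0.047,0.0036,-0.03,0,0,0,-0.052,0.004,-0.03,0,0,0,-0.056,0.0043,-0.03,0,0,0,-0.059,0.0045,-0.03,0,0,0,-0.062,0.0048,-0.03,0,0,0,-0.062,0.0048,-0.03,0,0,0,-0.062,0.0048,-0.03,0,0,0]}}

```text
clock: 20.15
eef_pos: [504.5, -292.6, 65.0]
eef_rot: [3.141, 0.001, 3.064]
wrist_force: [-0.0, 0.4, -2.0]
finger_gap: 15.4
finger_force: 55.0
```

```bash
python3 tray.py w9 | grep -e cap -e back
```

```text
back[325. 110.] 3773 [[422.0, -352.0], [429.0, -352.0], [445.0, -140.0], [439.0, -139.0]] c [ 433.6 -245.8] s [212.8   6.2]
cap[233. 132.] 1064 [[433.0, -317.0], [456.0, -319.0], [459.0, -294.0], [436.0, -292.0]] c [ 445.9 -305.7] s [24.9 22.9]
```

{"fn": "jog_arm", "kwargs": {"plan": [0.0035,-0.0003,0.0035,0.23,2.99,0,0.007,-0.0005,0.0065,0.46,5.98,0,0.0096,-0.0007,0.0085,0.69,8.97,0,0.012,-0.0009,0.0103,0.92,11.96,0,0.0143,-0.0011,0.012,1.16,14.96,0,0.0163,-0.0013,0.0134,1.39,17.95,0,0.018,-0.0014,0.0146,1.62,20.94,0,0.0195,-0.0015,0.0157,1.85,23.93,0,0.0208,-0.0016,0.0165,2.08,26.92,0,0.0219,-0.0017,0.0171,2.31,29.91,0,0.0229,-0.0018,0.02,2.46,31.9,0,0.0239,-0.0018,0.025,2.62,33.9,0,0.025,-0.0019,0.03,2.77,35.9,0,0.025,-0.0019,0.03,2.77,35.9,0,0.025,-0.0019,0.03,2.77,35.9,0,0.025,-0.0019,0.04,2.77,35.9,0,0.025,-0.0019,0.06,2.77,35.9,0,0.025,-0.0019,0.08,2.77,35.9,0,0.025,-0.0019,0.1,2.77,35.9,0,0.025,-0.0019,0.12,2.77,35.9,0]}}

```text
clock: 22.2
eef_pos: [529.3, -294.5, 186.7]
eef_rot: [3.142, -0.626, 3.064]
wrist_force: [-0.6, -0.2, -2.1]
finger_gap: 15.5
finger_force: 55.0
```

```bash
cat > redpan.py <<'E'
from h import *
im,W=cloud('wrist');h=cv2.cvtColor(im,cv2.COLOR_RGB2HSV)
m=((h[:,:,0]<25)|(h[:,:,0]>172))&(h[:,:,1]>130)
n,l,st,c=cv2.connectedComponentsWithStats(m.astype(np.uint8))
for i in range(1,n):
    if st[i,4]>30: print(c[i].round(),st[i,4],np.nanmedian(W[l==i],0).round())
E
python3 redpan.py
python3 - <<'E'
from h import *
def lerp(a,b,n): return [np.array(a)+(np.array(b)-a)*k/n for k in range(1,n+1)]
s=manip.read_state();a=list(s['eef_pos'])+[-4.45,35.9];b=[540,-265,260,-4.45,30];c=[625,60,335,7.8,20.]
rows(lerp(a,b,4)+lerp(b,c,15))
E
```

```text
[473. 159.] 1492 [434. -56.  60.]
[[0.003, 0.007, 0.017, 0.0, -1.2, -0.0], [0.005, 0.015, 0.035, -0.1, -2.7, -0.0], [0.008, 0.022, 0.052, -0.2, -4.1, 0.0], [0.01, 0.03, 0.07, -0.3, -5.6, 0.0], [0.016, 0.052, 0.075, -0.3, -6.3, 0.8], [0.021, 0.073, 0.08, -0.3, -6.9, 1.6], [0.027, 0.095, 0.085, -0.3, -7.6, 2.5], [0.033, 0.117, 0.09, -0.3, -8.3, 3.3], [0.038, 0.138, 0.095, -0.3, -9.0, 4.1], [0.044, 0.16, 0.1, -0.2, -9.6, 4.9], [0.05, 0.182, 0.105, -0.2, -10.3, 5.7], [0.055, 0.203, 0.11, -0.1, -11.0, 6.5], [0.061, 0.225, 0.115, -0.0, -11.6, 7.3], [0.067, 0.247, 0.12, 0.0, -12.3, 8.1], [0.072, 0.268, 0.125, 0.1, -13.0, 9.0], [0.078, 0.29, 0.13, 0.2, -13.6, 9.8], [0.084, 0.312, 0.135, 0.3, -14.3, 10.6], [0.089, 0.333, 0.14, 0.4, -15.0, 11.4], [0.095, 0.355, 0.145, 0.6, -15.6, 12.2]]
```

Run:
```python
from h import *
for n in('side','scene'):
    im,W=cloud(n);h=cv2.cvtColor(im,cv2.COLOR_RGB2HSV)
    m=((h[:,:,0]<20)|(h[:,:,0]>172))&(h[:,:,1]>110)&(W[:,:,0]>400)&(W[:,:,0]<720)&(W[:,:,1]<180)&(W[:,:,1]>-400)
    k,l,st,c=cv2.connectedComponentsWithStats(m.astype(np.uint8))
    for i in range(1,k):
        if st[i,4]>3: print(n,c[i].round(),st[i,4],np.nanmedian(W[l==i],0).round())
    if n=='side': save(cv2.resize(im[150:310,220:420],(750,600)),'p10.png')
```

```text
side [293. 176.] 19 [664.  64. 108.]
side [264. 233.] 124 [426. -55.  58.]
side [341. 247.] 10 [ 517. -309.  139.]
scene [167. 154.] 18 [ 525. -309.  136.]
scene [238. 186.] 81 [434. -47.  59.]
scene [267. 208.] 27 [516. 151. 193.]
scene [226. 223.] 31 [608.  46. 112.]
scene [236. 228.] 27 [601.  87. 116.]
scene [218. 241.] 23 [674.  71. 108.]
```

View pics/p10.png

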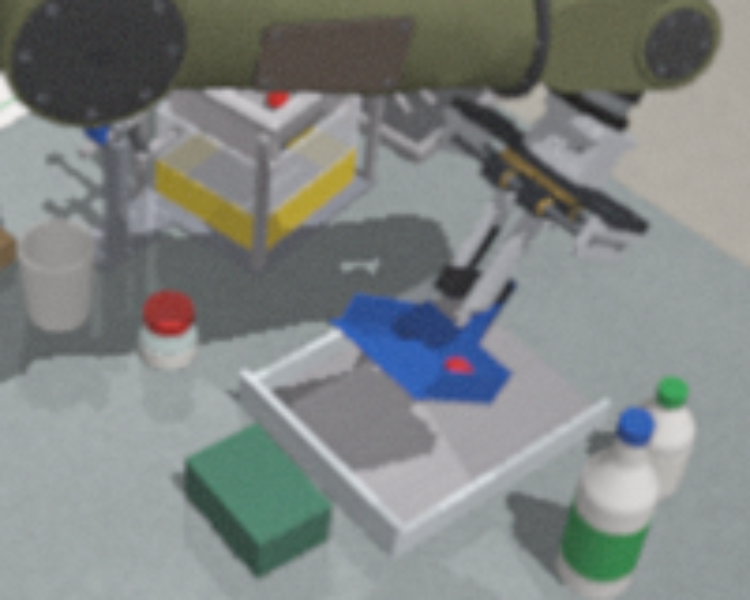

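The last capsule is on the pan, seen at (458,366). The other three stay in the hopper. I'll carry and pour it the same way.

{"fn": "jog_arm", "kwargs": {"plan": [0.003,0.007,0.017,0,-1.2,0,0.005,0.015,0.035,-0.1,-2.7,0,0.008,0.022,0.052,-0.2,-4.1,0,0.01,0.03,0.07,-0.3,-5.6,0,0.016,0.052,0.075,-0.3,-6.3,0.8,0.021,0.073,0.08,-0.3,-6.9,1.6,0.027,0.095,0.085,-0.3,-7.6,2.5,0.033,0.117,0.09,-0.3,-8.3,3.3,0.038,0.138,0.095,-0.3,-9,4.1,0.044,0.16,0.1,-0.2,-9.6,4.9,0.05,0.182,0.105,-0.2,-10.3,5.7,0.055,0.203,0.11,-0.1,-11,6.5,0.061,0.225,0.115,0,-11.6,7.3,0.067,0.247,0.12,0,-12.3,8.1,0.072,0.268,0.125,0.1,-13,9,0.078,0.29,0.13,0.2,-13.6,9.8,0.084,0.312,0.135,0.3,-14.3,10.6,0.089,0.333,0.14,0.4,-15,11.4,0.095,0.355,0.145,0.6,-15.6,12.2,0.095,0.355,0.145,0.6,-15.6,12.2]}}

```text
clock: 24.35
eef_pos: [624.4, 63.4, 331.3]
eef_rot: [3.138, -0.353, -2.999]
wrist_force: [-1.1, -0.1, -2.2]
finger_gap: 15.6
finger_force: 55.0
```

{"fn": "jog_arm", "kwargs": {"plan": [0.018,0.003,-0.008,0.4,-3,0,0.037,0.006,-0.016,0.8,-5.9,0,0.055,0.01,-0.024,1.2,-8.9,0,0.074,0.013,-0.033,1.6,-11.9,0,0.092,0.016,-0.041,2,-14.9,0,0.093,0.016,-0.046,2.5,-18.1,0,0.094,0.016,-0.051,2.9,-21.3,0,0.095,0.017,-0.056,3.4,-24.5,0,0.096,0.017,-0.06,3.8,-27.7,0,0.091,0.016,-0.059,4.3,-31.7,0,0.086,0.015,-0.06,4.9,-35.7,0,0.081,0.014,-0.059,5.4,-39.6,0,0.075,0.014,-0.059,6,-43.6,0,0.069,0.013,-0.059,6.5,-47.6,0,0.063,0.012,-0.057,7.1,-51.5,0,0.057,0.011,-0.055,7.6,-55.5,0,0.051,0.01,-0.054,8.1,-59.4,0,0.044,0.01,-0.053,8.7,-63.4,0,0.038,0.009,-0.053,9.2,-67.4,0,0.038,0.009,-0.053,9.2,-67.4,0]}}

```text
clock: 26.35
eef_pos: [660.7, 69.0, 276.0]
eef_rot: [-3.141, 0.831, -3.003]
wrist_force: [-0.2, 0.3, -1.9]
finger_gap: 15.8
finger_force: 55.0
```

{"fn": "jog_arm", "kwargs": {"plan": [0,0,0,0,0,0,0,0,0,0,0,0,0,0,0,0,0,0,0,0,0,0,0,0]}}

```text
clock: 26.75
eef_pos: [662.7, 69.6, 277.0]
eef_rot: [-3.141, 0.831, -3.002]
wrist_force: [-0.3, -0.5, -2.0]
finger_gap: 15.9
finger_force: 55.0
```

Run:
```python
from h import *
for n in('side','scene','wrist'):
    im,W=cloud(n);h=cv2.cvtColor(im,cv2.COLOR_RGB2HSV)
    m=((h[:,:,0]<20)|(h[:,:,0]>172))&(h[:,:,1]>110)&(W[:,:,0]>400)&(W[:,:,0]<720)&(W[:,:,1]<180)&(W[:,:,1]>-400)
    k,l,st,c=cv2.connectedComponentsWithStats(m.astype(np.uint8))
    for i in range(1,k):
        if st[i,4]>3: print(n,c[i].round(),st[i,4],np.nanmedian(W[l==i],0).round())
```

```text
side [246. 164.] 12 [506. 143. 192.]
side [293. 176.] 15 [666.  67. 107.]
side [265. 233.] 119 [426. -55.  58.]
scene [239. 188.] 53 [440. -42.  58.]
scene [267. 208.] 19 [519. 152. 194.]
scene [225. 224.] 42 [609.  47. 113.]
scene [236. 228.] 24 [601.  88. 113.]
scene [218. 241.] 18 [675.  71. 110.]
wrist [238.   2.] 118 [627.  49. 115.]
wrist [256.  47.] 599 [668.  67. 110.]
```

Run:
```python
from h import *
a=[662.8,69.7,279.0]
rows([[655,70,315,7.8,-42],[645,75,345,7.8,-34],[635,95,350,7.8,-26],[620,130,345,7.8,-18],[605,170,340,7.8,-10],[590,205,335,7,-4],[580,235,330,6,0]],a,scoopR(7.9,-47.6))
```

```text
[[-0.008, 0.0, 0.036, -0.8, 5.5, -0.1], [-0.018, 0.005, 0.066, -1.9, 13.5, -0.1], [-0.028, 0.025, 0.071, -3.0, 21.4, -0.1], [-0.043, 0.06, 0.066, -4.0, 29.3, -0.1], [-0.058, 0.1, 0.061, -5.1, 37.2, -0.1], [-0.073, 0.135, 0.056, -5.7, 43.2, -0.9], [-0.083, 0.165, 0.051, -5.8, 47.3, -1.8]]
```

{"fn": "jog_arm", "kwargs": {"plan": [-0.008,0,0.036,-0.8,5.5,-0.1,-0.018,0.005,0.066,-1.9,13.5,-0.1,-0.028,0.025,0.071,-3,21.4,-0.1,-0.043,0.06,0.066,-4,29.3,-0.1,-0.058,0.1,0.061,-5.1,37.2,-0.1,-0.073,0.135,0.056,-5.7,43.2,-0.9,-0.083,0.165,0.051,-5.8,47.3,-1.8,-0.083,0.165,0.051,-5.8,47.3,-1.8,-0.083,0.165,0.051,-5.8,47.3,-1.8]}}

```text
clock: 27.8
eef_pos: [579.7, 234.9, 327.4]
eef_rot: [-3.141, 0.0, -3.035]
wrist_force: [-0.3, -0.0, -2.2]
finger_gap: 15.3
finger_force: 55.0
```

```bash
python3 tray.py w11; python3 redpan.py
python3 - <<'E'
from h import *
im,W=cloud('scene');h=cv2.cvtColor(im,cv2.COLOR_RGB2HSV)
m=((h[:,:,0]<25)|(h[:,:,0]>172))&(h[:,:,1]>110)&(W[:,:,0]>400)&(W[:,:,0]<720)&(W[:,:,1]<180)&(W[:,:,1]>-400)
k,l,st,c=cv2.connectedComponentsWithStats(m.astype(np.uint8))
for i in range(1,k):
    if st[i,4]>3: print('scene',c[i].round(),st[i,4],np.nanmedian(W[l==i],0).round())
E
```

```text
27.8 [579.6871959  234.94994833 327.38914772] [-3.14097750e+00  3.53011066e-04 -3.03470598e+00] 15.338022623658071
side[  1. 125.] 269 [[439.0, -141.0], [691.0, -161.0], [692.0, -158.0], [439.0, -138.0]] c [ 565.1 -149.5] s [  3.7 253.6]
knob[174. 102.] 424 [[502.0, 159.0], [504.0, 138.0], [523.0, 140.0], [521.0, 161.0]] c [512.7 149.6] s [19.6 20.7]
knob[107. 184.] 222 [[613.0, 60.0], [614.0, 40.0], [633.0, 41.0], [633.0, 61.0]] c [623.1  50.4] s [19.5 20.3]
bolt[127.  46.] 556 [[458.0, 107.0], [460.0, 83.0], [474.0, 85.0], [472.0, 109.0]] c [466.1  96. ] s [13.9 24.3]
rim[ 95. 213.] 8330 [[549.0, 140.0], [572.0, -31.0], [741.0, -8.0], [718.0, 162.0]] c [645.   65.8] s [170.8 171.9]
[50. 19.] 1196 [431. -47.  61.]
[175. 102.] 419 [512. 151. 197.]
[125. 135.] 86 [573.  40.  30.]
[137. 167.] 219 [597.  88. 116.]
[106. 176.] 473 [613.  49. 114.]
[125. 221.] 251 [670.  70. 110.]
scene [238. 186.] 104 [434. -49.  58.]
scene [224. 225.] 62 [616.  48. 112.]
scene [236. 228.] 27 [601.  87. 114.]
scene [218. 241.] 23 [674.  69. 109.]
scene [241. 256.] 105 [639. 135.  35.]
scene [218. 267.] 60 [716. 101.  26.]
```

View pics/w11.png

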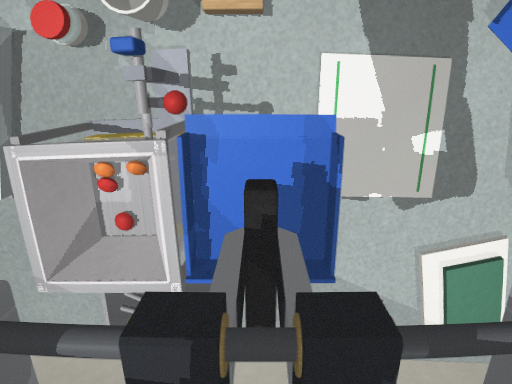

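The wrist view shows all four capsules in the hopper: oranges at (104,170) and (137,168), reds at (107,185) and (124,221). The knob is at (175,102) and the bolt grip at (127,46). Next, the scoop goes back on its mat.

{"fn": "jog_arm", "kwargs": {"plan": [-0.008,0.04,0,0,0,0,-0.016,0.08,0,0,0,0,-0.026,0.12,-0.03,0,0,0,-0.034,0.16,-0.07,0,0,0,-0.041,0.175,-0.11,0,0,-0.6,-0.041,0.175,-0.15,0,0,-0.6,-0.041,0.175,-0.19,0,0,-0.6,-0.041,0.175,-0.225,0,0,-0.6,-0.041,0.175,-0.245,0,0,-0.6,-0.041,0.175,-0.25,0,0,-0.6,-0.041,0.175,-0.25,0,0,-0.6,-0.041,0.175,-0.25,0,0,-0.6,-0.041,0.175,-0.25,0,0,-0.6]}}

```text
clock: 29.25
eef_pos: [539.1, 409.8, 79.8]
eef_rot: [3.141, 0.003, -3.046]
wrist_force: [-0.4, -0.1, -2.0]
finger_gap: 15.7
finger_force: 55.0
```

{"fn": "jog_arm", "kwargs": {"plan": [0,0,-0.006,0,0,0,0,0,-0.011,0,0,0,0,0,-0.0135,0,0,0,0,0,-0.0135,0,0,0,0,0,-0.0135,0,0,0,0,0,-0.0135,0,0,0]}}

```text
clock: 29.85
eef_pos: [538.5, 409.5, 64.5]
eef_rot: [-3.141, 0.0, -3.046]
wrist_force: [0.0, -1.0, 0.5]
finger_gap: 15.4
finger_force: 55.0
```

{"fn": "jog_arm", "kwargs": {"plan": [0,0,0,0,0,0,0,0,0,0,0,0,0,0,0,0,0,0,0,0,0,0,0,0,0,0,0,0,0,0,0,0,0,0,0,0,0,0,0,0,0,0], "claw": 0.05}}

```text
clock: 30.55
eef_pos: [538.4, 409.6, 64.4]
eef_rot: [-3.141, 0.0, -3.046]
wrist_force: [0.8, -0.6, 0.2]
finger_gap: 49.9
finger_force: 0.0
```

{"fn": "jog_arm", "kwargs": {"plan": [0,0,0.03,0,0,0,0,0,0.08,0,0,0,0,0,0.13,0,0,0,0,0,0.18,0,0,0,-0.01,-0.04,0.22,0,0,2.3,-0.02,-0.09,0.22,0,0,2.3,-0.03,-0.14,0.22,0,0,2.3,-0.045,-0.19,0.22,0,0,2.3,-0.055,-0.24,0.22,0,0,2.3,-0.065,-0.28,0.2,0,0,2.3,-0.072,-0.314,0.18,0,0,2.3,-0.072,-0.314,0.16,0,0,2.3,-0.072,-0.314,0.16,0,0,2.3,-0.072,-0.314,0.16,0,0,2.3]}}

```text
clock: 31.95
eef_pos: [466.7, 95.9, 225.2]
eef_rot: [-3.141, 0.001, -3.006]
wrist_force: [-0.2, 1.2, -0.1]
finger_gap: 50.0
finger_force: 0.0
```

```bash
python3 tray.py w12; cd pics; python3 -c "
import cv2;a=cv2.imread('w12.png');cv2.imwrite('w12b.png',a)"
```

```text
31.95 [466.70167305  95.86904348 225.18368691] [-3.14133116e+00  6.30323989e-04 -3.00588736e+00] 50.042722392148214
back[ 24. 116.] 313 [[434.0, -196.0], [440.0, -197.0], [445.0, -139.0], [438.0, -139.0]] c [ 439.2 -167.6] s [57.9  6.9]
side[ 49. 204.] 1324 [[422.0, -142.0], [433.0, -208.0], [692.0, -164.0], [681.0, -99.0]] c [ 557.2 -153.2] s [262.5  66.3]
knob[311. 290.] 43 [[468.0, 123.0], [469.0, 121.0], [520.0, 141.0], [519.0, 143.0]] c [494.1 132. ] s [54.2  2. ]
bolt[259. 207.] 914 [[456.0, 105.0], [460.0, 83.0], [473.0, 85.0], [470.0, 107.0]] c [464.8  95. ] s [13.5 23.2]
rim[304. 278.] 68 [[508.0, 135.0], [516.0, 130.0], [519.0, 135.0], [510.0, 139.0]] c [513.3 134.8] s [5.1 9.6]
rim[250. 322.] 942 [[548.0, 138.0], [559.0, 60.0], [568.0, 62.0], [557.0, 139.0]] c [558.   99.7] s [ 8.8 78.3]
rim[287. 373.] 416 [[591.0, 144.0], [593.0, 128.0], [619.0, 132.0], [616.0, 148.0]] c [604.9 137.8] s [26.  16.2]
```

View pics/w12.png

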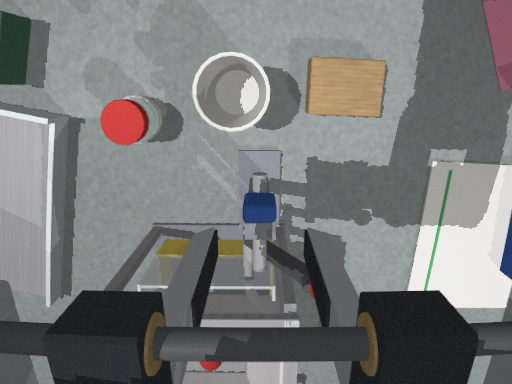

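{"fn": "jog_arm", "kwargs": {"plan": [-0.001,-0.0005,-0.03,0,0,0,-0.001,-0.0005,-0.055,0,0,0,-0.001,-0.0005,-0.068,0,0,0,-0.001,-0.0005,-0.068,0,0,0,-0.001,-0.0005,-0.068,0,0,0,-0.001,-0.0005,-0.068,0,0,0], "claw": 0.044}}

```text
clock: 32.6
eef_pos: [466.1, 95.3, 157.8]
eef_rot: [-3.141, 0.002, -3.006]
wrist_force: [-0.9, 0.2, 0.5]
finger_gap: 43.8
finger_force: 0.0
```

{"fn": "jog_arm", "kwargs": {"plan": [0,0,0,0,0,0,0,0,0,0,0,0,0,0,0,0,0,0,0,0,0,0,0,0,0,0,0,0,0,0,0,0,0,0,0,0], "claw": 0.0, "force": 25}}

```text
clock: 33.2
eef_pos: [465.6, 94.9, 156.7]
eef_rot: [-3.141, 0.001, -3.006]
wrist_force: [-0.3, -4.0, 3.7]
finger_gap: 24.2
finger_force: 25.0
```

{"fn": "jog_arm", "kwargs": {"plan": [-0.006,-0.0008,0,0,0,0,-0.012,-0.0016,0,0,0,0,-0.018,-0.0025,0,0,0,0,-0.024,-0.0033,0,0,0,0,-0.0275,-0.0038,0,0,0,0,-0.0295,-0.004,0,0,0,0,-0.0295,-0.004,0,0,0,0,-0.0295,-0.004,0,0,0,0]}}

```text
clock: 34.0
eef_pos: [436.6, 91.0, 156.7]
eef_rot: [-3.141, 0.003, -3.006]
wrist_force: [9.0, -4.2, 0.2]
finger_gap: 23.9
finger_force: 25.0
```

{"fn": "jog_arm", "kwargs": {"plan": [0,0,0,0,0,0,0,0,0,0,0,0,0,0,0,0,0,0,0,0,0.04,0,0,0,0,0,0.09,0,0,0,0.02,0.03,0.115,0,0,0,0.045,0.065,0.115,0,0,0,0.07,0.098,0.115,0,0,0,0.07,0.098,0.115,0,0,0,0.07,0.098,0.115,0,0,0], "claw": 0.044}}

```text
clock: 35.0
eef_pos: [505.6, 189.4, 270.5]
eef_rot: [-3.141, -0.002, -3.005]
wrist_force: [0.5, -0.8, 0.2]
finger_gap: 44.5
finger_force: 0.0
```

{"fn": "jog_arm", "kwargs": {"plan": [0,0,0,0,0,0,0,0,0,0,0,0,0,0,0,0,0,0,0,0,-0.04,0,0,0,0,0,-0.07,0,0,0,0,0,-0.093,0,0,0,0,0,-0.093,0,0,0,0,0,-0.093,0,0,0,0,0,-0.093,0,0,0], "claw": 0.0}}

```text
clock: 35.9
eef_pos: [506.6, 189.1, 180.2]
eef_rot: [3.142, 0.003, -3.006]
wrist_force: [-0.3, -0.2, -0.4]
finger_gap: 0.1
finger_force: 0.0
```

```bash
python3 tray.py w13|grep -e knob -e bolt
python3 - <<'E'
from h import *
im,W=cloud('scene');h=cv2.cvtColor(im,cv2.COLOR_RGB2HSV)
m=(h[:,:,0]>105)&(h[:,:,0]<128)&(h[:,:,1]>100)&(W[:,:,0]>400)&(W[:,:,0]<490)&(W[:,:,1]<140)&(W[:,:,1]>40)
print(m.sum(),np.median(W[m],0) if m.any() else 0)
E
```

```text
knob[187. 249.] 1182 [[498.0, 146.0], [535.0, 120.0], [547.0, 137.0], [510.0, 164.0]] c [522.4 141.8] s [21.1 46. ]
bolt[102.  97.] 1556 [[429.0, 104.0], [432.0, 79.0], [445.0, 81.0], [442.0, 105.0]] c [436.8  92.2] s [13.5 24.7]
0 0
```

{"fn": "jog_arm", "kwargs": {"plan": [0.001,-0.01,0.001,0,0,0,0.002,-0.0155,0.001,0,0,0,0.003,-0.022,0.005,0,0,0,0.004,-0.029,0.0085,0,0,0,0.005,-0.036,0.0115,0,0,0,0.006,-0.0435,0.014,0,0,0,0.007,-0.051,0.016,0,0,0,0.008,-0.0585,0.018,0,0,0,0.01,-0.074,0.02,0,0,0,0.011,-0.082,0.0205,0,0,0,0.012,-0.09,0.02,0,0,0,0.013,-0.0975,0.019,0,0,0,0.014,-0.105,0.0175,0,0,0,0.015,-0.112,0.015,0,0,0,0.016,-0.1195,0.0125,0,0,0,0.017,-0.126,0.009,0,0,0,0.018,-0.133,0.006,0,0,0,0.018,-0.1345,0.006,0,0,0,0.018,-0.1345,0.006,0,0,0]}}

```text
clock: 37.9
eef_pos: [523.9, 54.3, 184.2]
eef_rot: [-3.141, -0.0, -3.007]
wrist_force: [0.3, 0.7, -0.5]
finger_gap: 0.2
finger_force: 0.0
```

{"fn": "jog_arm", "kwargs": {"plan": [0,0,0,0,0,0,0,0,0,0,0,0,0,0.02,0,0,0,0,0,0.03,0.04,0,0,0,0,0.03,0.09,0,0,0,-0.03,0.03,0.14,0,0,0,-0.03,0.03,0.14,0,0,0,-0.03,0.03,0.14,0,0,0,-0.03,0.03,0.14,0,0,0]}}

```text
clock: 38.8
eef_pos: [493.9, 84.5, 323.1]
eef_rot: [-3.141, -0.001, -3.006]
wrist_force: [1.2, 0.2, -0.3]
finger_gap: 0.2
finger_force: 0.0
```

```bash
cat > look.py <<'E'
from h import *
for n in('side','scene','wrist'):
    im,W=cloud(n);h=cv2.cvtColor(im,cv2.COLOR_RGB2HSV)
    m=((h[:,:,0]<20)|(h[:,:,0]>172))&(h[:,:,1]>110)&(W[:,:,0]>480)&(W[:,:,0]<740)&(W[:,:,1]<180)&(W[:,:,1]>-60)
    k,l,st,c=cv2.connectedComponentsWithStats(m.astype(np.uint8))
    for i in range(1,k):
        if st[i,4]>3: print(n,c[i].round(),st[i,4],np.nanmedian(W[l==i],0).round())
    if n=='side': a=cv2.resize(im[130:230,210:350],(538,384))
    if n=='wrist': pass
save(a,'look.png');save(im,'lookw.png')
E
python3 look.py
```

```text
side [271. 179.] 27 [523.  30. 192.]
scene [237. 193.] 23 [532.  37. 195.]
scene [221. 232.] 90 [609.  13.  20.]
wrist [204. 209.] 398 [526.  34. 195.]
wrist [202. 229.] 9 [620.  12.  25.]
wrist [213. 229.] 24 [620.  28.  19.]
wrist [210. 260.] 162 [675.  28.  19.]
```

Run:
```python
from h import *
a,_=cloud('wrist');b,_=cloud('scene');c,_=cloud('side')
save(np.hstack([cv2.resize(a[170:320,130:290],(400,375)),cv2.resize(b[180:290,175:280],(358,375))]),'q14.png')
```

```text
(no output)
```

View pics/q14.png

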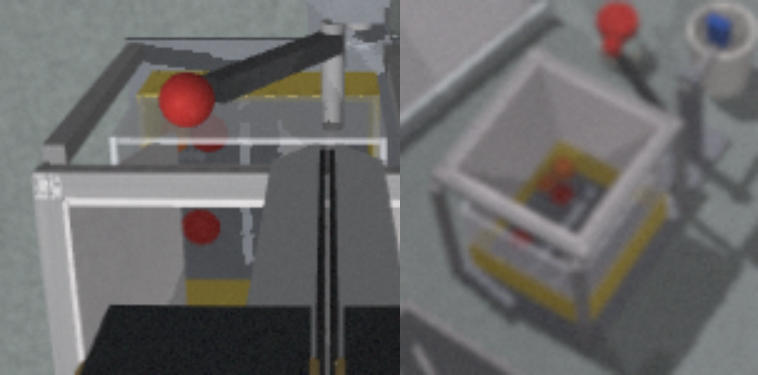

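The picture shows the four capsules in the yellow tub, with two oranges at (562,168) and (548,182), and reds at (562,192) and (522,237). The lever is fully over. Now I'll push it back from the other side.

{"fn": "jog_arm", "kwargs": {"plan": [0.015,-0.04,0,0,0,0,0.03,-0.075,0,0,0,0,0.039,-0.09,-0.02,0,0,0,0.039,-0.09,-0.06,0,0,0,0.039,-0.09,-0.1,0,0,0,0.039,-0.09,-0.13,0,0,0,0.039,-0.09,-0.145,0,0,0,0.039,-0.09,-0.145,0,0,0,0.039,-0.09,-0.145,0,0,0,0.039,-0.09,-0.145,0,0,0]}}

```text
clock: 40.1
eef_pos: [533.5, -5.5, 180.6]
eef_rot: [-3.141, 0.002, -3.006]
wrist_force: [1.1, 0.9, -1.0]
finger_gap: 0.7
finger_force: 0.0
```

{"fn": "jog_arm", "kwargs": {"plan": [-0.001,0.01,0.001,0,0,0,-0.002,0.015,0.001,0,0,0,-0.003,0.022,0.005,0,0,0,-0.004,0.0285,0.0085,0,0,0,-0.005,0.036,0.0115,0,0,0,-0.006,0.043,0.014,0,0,0,-0.007,0.051,0.016,0,0,0,-0.008,0.0583,0.018,0,0,0,-0.01,0.0738,0.02,0,0,0,-0.011,0.082,0.0205,0,0,0,-0.012,0.0894,0.02,0,0,0,-0.013,0.097,0.019,0,0,0,-0.014,0.1045,0.0175,0,0,0,-0.015,0.112,0.015,0,0,0,-0.016,0.119,0.012,0,0,0,-0.017,0.126,0.009,0,0,0,-0.018,0.1326,0.006,0,0,0,-0.018,0.1345,0.006,0,0,0,-0.018,0.1345,0.006,0,0,0,-0.018,0.1345,0.006,0,0,0]}}

```text
clock: 42.1
eef_pos: [514.8, 129.0, 185.3]
eef_rot: [-3.141, -0.0, -3.006]
wrist_force: [0.1, -0.1, -0.4]
finger_gap: 0.5
finger_force: 0.0
```

```bash
python3 look.py
```

```text
side [245. 165.] 5 [504. 147. 191.]
scene [267. 209.] 21 [517. 151. 193.]
wrist [299. 244.] 968 [508. 150. 195.]
```

{"fn": "jog_arm", "kwargs": {"plan": [-0.0005,0.003,0,0,0,0,-0.0005,0.003,0,0,0,0,-0.0005,0.003,0,0,0,0]}}

```text
clock: 42.55
eef_pos: [514.7, 131.1, 185.6]
eef_rot: [-3.139, 0.0, -3.007]
wrist_force: [0.3, -8.6, 1.6]
finger_gap: 0.6
finger_force: 3.4
```

{"fn": "jog_arm", "kwargs": {"plan": [0.002,-0.02,0,0,0,0,0.002,-0.025,0.04,0,0,0,0,-0.03,0.08,0,0,0,-0.04,-0.04,0.08,0,0,0,-0.078,-0.041,0.06,0,0,0,-0.078,-0.041,0.045,0,0,0,-0.078,-0.041,0.045,0,0,0,-0.078,-0.041,0.045,0,0,0,-0.078,-0.041,0.045,0,0,0], "claw": 0.044}}

```text
clock: 43.45
eef_pos: [437.2, 91.1, 231.2]
eef_rot: [-3.141, 0.001, -3.006]
wrist_force: [0.1, 0.7, -0.1]
finger_gap: 44.0
finger_force: 0.0
```

```bash
python3 tray.py w15|grep -e knob -e bolt -e ^4
```

```text
43.45 [437.20799005  91.13454457 231.19118561] [-3.14128029e+00  1.17167738e-03 -3.00621942e+00] 43.95390860451422
knob[311. 317.] 52 [[440.0, 115.0], [441.0, 113.0], [519.0, 142.0], [519.0, 144.0]] c [479.6 128.5] s [83.9  2.2]
bolt[260. 206.] 863 [[427.0, 102.0], [431.0, 79.0], [444.0, 81.0], [441.0, 104.0]] c [435.8  91.2] s [13.6 23.4]
```

The shut stop is reached (8.6 N). The bolt grip is right under the fingers, so I'll pinch it and push it home.

{"fn": "jog_arm", "kwargs": {"plan": [-0.001,0,-0.03,0,0,0,-0.001,0,-0.06,0,0,0,-0.001,0,-0.073,0,0,0,-0.001,0,-0.073,0,0,0,-0.001,0,-0.073,0,0,0,-0.001,0,-0.073,0,0,0]}}

```text
clock: 44.1
eef_pos: [436.1, 91.1, 158.6]
eef_rot: [-3.141, 0.002, -3.006]
wrist_force: [0.5, -0.2, -0.4]
finger_gap: 44.3
finger_force: 0.0
```

{"fn": "jog_arm", "kwargs": {"plan": [0,0,0,0,0,0,0,0,0,0,0,0,0,0,0,0,0,0,0,0,0,0,0,0,0,0,0,0,0,0,0,0,0,0,0,0], "claw": 0.0}}

```text
clock: 44.7
eef_pos: [435.6, 90.9, 157.7]
eef_rot: [-3.141, 0.001, -3.006]
wrist_force: [-0.3, -3.3, 5.3]
finger_gap: 23.5
finger_force: 25.0
```

{"fn": "jog_arm", "kwargs": {"plan": [0.006,0.0008,0,0,0,0,0.012,0.0016,0,0,0,0,0.018,0.0025,0,0,0,0,0.024,0.0033,0,0,0,0,0.028,0.0038,0,0,0,0,0.0305,0.0042,0,0,0,0,0.0305,0.0042,0,0,0,0,0.0305,0.0042,0,0,0,0]}}

```text
clock: 45.5
eef_pos: [465.5, 94.9, 157.6]
eef_rot: [-3.141, -0.002, -3.006]
wrist_force: [-10.5, -6.7, 11.6]
finger_gap: 23.6
finger_force: 25.0
```

{"fn": "jog_arm", "kwargs": {"plan": [0,0,0,0,0,0,0,0,0,0,0,0,0,0,0,0,0,0,0,0,0.04,0,0,0,0,0,0.09,0,0,0,0,0.02,0.14,0,0,0,0,0.07,0.18,0,0,0,0,0.12,0.18,0,0,0,0,0.12,0.18,0,0,0,0,0.12,0.18,0,0,0,0,0.12,0.18,0,0,0], "claw": 0.044}}

```text
clock: 46.6
eef_pos: [465.9, 214.7, 336.7]
eef_rot: [-3.141, -0.001, -3.006]
wrist_force: [0.5, -0.9, 0.2]
finger_gap: 44.1
finger_force: 0.0
```

```bash
python3 tray.py w16|grep -e knob -e bolt -e ^4
python3 - <<'E'
from h import *
W=np.load('w16.npy');Z=W[:,:,2];Y=W[:,:,1];X=W[:,:,0]
m=(Z>80)&(Z<100)&(Y>340)&(Y<480)&(X>450)
r=cv2.minAreaRect(W[m][:,:2].astype(np.float32));print('bar',m.sum(),r,np.median(Z[m]))
im=cv2.imread('pics/w16.png');h=cv2.cvtColor(im,cv2.COLOR_BGR2HSV)
m=(h[:,:,1]<60)&(h[:,:,2]>110)&(Z>-1)&(Z<9)&(Y>290)&(Y<530)&(X>400)&(X<660);k,l,st,c=cv2.connectedComponentsWithStats(m.astype(np.uint8));i=1+np.argmax(st[1:,4])
print('mat',cv2.minAreaRect(W[l==i][:,:2].astype(np.float32)))
E
```

```text
46.6 [465.89519593 214.71955735 336.71036663] [-3.14088111e+00 -9.23841324e-04 -3.00581490e+00] 44.135262788839114
knob[192. 214.] 332 [[502.0, 141.0], [521.0, 141.0], [521.0, 160.0], [502.0, 160.0]] c [511.4 150.3] s [19.2 19.2]
bolt[148. 160.] 435 [[457.0, 107.0], [460.0, 84.0], [474.0, 86.0], [471.0, 109.0]] c [465.5  96.3] s [13.3 23.1]
bar 168 ((651.4876708984375, 434.7511291503906), (13.102532386779785, 360.99932861328125), 74.81902313232422) 90.56669766560117
mat ((529.9935913085938, 409.983154296875), (239.9547119140625, 259.9642333984375), 89.99888610839844)
```

View pics/w16.png

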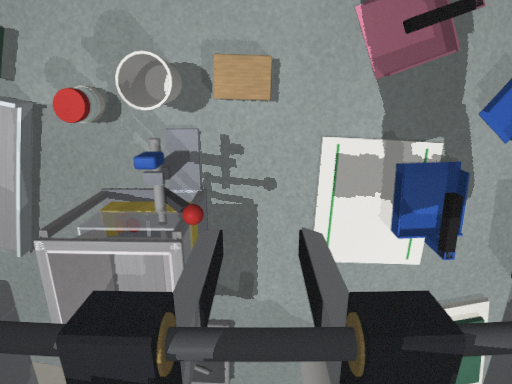

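The bolt and lever are home, but the scoop has been knocked off-centre to pan (430,200) and overhangs the mat's edge. I'll measure it again and put it right.

Run:
```python
from h import *
W=np.load('w16.npy');Z=W[:,:,2];Y=W[:,:,1];X=W[:,:,0]
im=cv2.imread('pics/w16.png');h=cv2.cvtColor(im,cv2.COLOR_BGR2HSV);v,u=np.mgrid[0:384,0:512]
box=(u>370)&(u<478)&(v>150)&(v<265)
m=box&(Z>75)&(Z<105);r=cv2.minAreaRect(W[m][:,:2].astype(np.float32));print('bar',m.sum(),r,np.median(Z[m]),cv2.boxPoints(r).round().tolist())
m=box&(h[:,:,0]>100)&(h[:,:,0]<130)&(h[:,:,1]>110)&(Z<45);r=cv2.minAreaRect(W[m][:,:2].astype(np.float32));print('pan',r,cv2.boxPoints(r).round().tolist())
```

```text
bar 1147 ((522.5158081054688, 490.2408447265625), (94.27597045898438, 17.601085662841797), 9.882773399353027) 94.33143548904036 [[475.0, 491.0], [478.0, 473.0], [570.0, 490.0], [567.0, 507.0]]
pan ((534.19189453125, 495.5408935546875), (182.94827270507812, 115.08561706542969), 15.342081069946289) [[431.0, 527.0], [461.0, 416.0], [638.0, 464.0], [607.0, 575.0]]
```

{"fn": "jog_arm", "kwargs": {"plan": [0.01,0.04,0,0,0,2.3,0.02,0.09,0,0,0,2.3,0.03,0.14,0,0,0,2.3,0.04,0.19,-0.03,0,0,2.3,0.05,0.24,-0.07,0,0,2.3,0.052,0.275,-0.11,0,0,2.3,0.052,0.275,-0.15,0,0,2.3,0.052,0.275,-0.17,0,0,2.3,0.052,0.275,-0.17,0,0,2.3,0.052,0.275,-0.17,0,0,2.3], "claw": 0.06}}

```text
clock: 47.65
eef_pos: [518.8, 489.2, 168.7]
eef_rot: [-3.141, 0.001, -2.967]
wrist_force: [-0.3, -0.0, 1.6]
finger_gap: 59.9
finger_force: 0.0
```

Run:
```python
from h import *
s=manip.read_state();print(s['eef_pos'],s['eef_rot'])
im,W=cloud('wrist');save(im,'w17.png');Z=W[:,:,2];Y=W[:,:,1];X=W[:,:,0]
m=(Z>82)&(Z<105)&(X>460)&(X<590)&(Y>460)&(Y<520)
r=cv2.minAreaRect(W[m][:,:2].astype(np.float32));print('bar',m.sum(),r,np.median(Z[m]),cv2.boxPoints(r).round().tolist())
h=cv2.cvtColor(im,cv2.COLOR_RGB2HSV);m=(h[:,:,0]>100)&(h[:,:,0]<130)&(h[:,:,1]>110)&(Z<12)&(X>400)&(X<600)&(Y>420)&(Y<550)
A=np.c_[X[m],Y[m],np.ones(m.sum())];print('floor slope',np.linalg.lstsq(A,Z[m],rcond=None)[0],m.sum())
```

```text
[518.83035745 489.21376022 168.65481594] [-3.14140314e+00  5.71785234e-04 -2.96727701e+00]
bar 2335 ((522.910888671875, 491.50665283203125), (94.84204864501953, 15.861235618591309), 9.822869300842285) 95.54686941435804 [[475.0, 491.0], [478.0, 476.0], [571.0, 492.0], [568.0, 507.0]]
floor slope [ 2.45366126e-03 -1.11332131e-03  7.04849037e+00] 9109
```

{"fn": "jog_arm", "kwargs": {"plan": [-0.0005,0.001,-0.04,0,0,0,-0.0005,0.001,-0.08,0,0,0,-0.0005,0.001,-0.098,0,0,0,-0.0005,0.001,-0.102,0,0,0,-0.0005,0.001,-0.102,0,0,0,-0.0005,0.001,-0.102,0,0,0,-0.0005,0.001,-0.102,0,0,0]}}

```text
clock: 48.4
eef_pos: [518.2, 491.7, 67.7]
eef_rot: [3.14, 0.003, -2.966]
wrist_force: [1.2, 0.7, 0.5]
finger_gap: 60.1
finger_force: 0.0
```

{"fn": "jog_arm", "kwargs": {"plan": [0,0,0,0,0,0,0,0,0,0,0,0,0,0,0,0,0,0,0,0,0,0,0,0,0,0,0,0,0,0,0,0,0,0,0,0,0,0,0,0,0,0,0,0,0,0,0,0], "claw": 0.0, "force": 40}}

```text
clock: 49.2
eef_pos: [517.4, 491.2, 65.4]
eef_rot: [-3.141, 0.0, -2.966]
wrist_force: [-0.3, 0.4, -1.2]
finger_gap: 15.4
finger_force: 40.0
```

{"fn": "jog_arm", "kwargs": {"plan": [0,0,0.012,0,0,0,0,0,0.025,0,0,0,0.005,-0.02,0.03,0,0,-1,0.01,-0.04,0.03,0,0,-2,0.016,-0.06,0.03,0,0,-3,0.021,-0.0815,0.03,0,0,-4.4,0.021,-0.0815,0.025,0,0,-4.4,0.021,-0.0815,0.015,0,0,-4.4,0.021,-0.0815,0.007,0,0,-4.4,0.021,-0.0815,0.002,0,0,-4.4,0.021,-0.0815,-0.0005,0,0,-4.4,0.021,-0.0815,-0.0005,0,0,-4.4,0.021,-0.0815,-0.0005,0,0,-4.4,0.021,-0.0815,-0.0005,0,0,-4.4]}}

```text
clock: 50.6
eef_pos: [538.3, 410.3, 65.3]
eef_rot: [3.141, 0.001, -3.042]
wrist_force: [-2.4, -0.1, 4.6]
finger_gap: 15.9
finger_force: 40.0
```

{"fn": "jog_arm", "kwargs": {"plan": [0,0,0,0,0,0,0,0,0,0,0,0,0,0,0,0,0,0,0,0,0,0,0,0,0,0,0,0,0,0,0,0,0.03,0,0,0,0,0,0.08,0,0,0,0,0,0.13,0,0,0,0,0,0.18,0,0,0,0,-0.04,0.23,0,0,0,0,-0.08,0.26,0,0,0,0,-0.08,0.26,0,0,0,0,-0.08,0.26,0,0,0,0,-0.08,0.26,0,0,0], "claw": 0.05}}

```text
clock: 52.0
eef_pos: [538.2, 330.3, 323.4]
eef_rot: [-3.141, -0.002, -3.043]
wrist_force: [-0.3, 1.0, 0.3]
finger_gap: 50.2
finger_force: 0.0
```

```bash
python3 tray.py w18 | grep -e bolt -e knob -e ^5
python3 - <<'E'
from h import *
W=np.load('w18.npy');Z=W[:,:,2];Y=W[:,:,1];X=W[:,:,0]
m=(Z>80)&(Z<105)&(X>460)&(X<610)&(Y>370)&(Y<450)
r=cv2.minAreaRect(W[m][:,:2].astype(np.float32));print('bar',m.sum(),r,np.median(Z[m]))
im,W=cloud('side');h=cv2.cvtColor(im,cv2.COLOR_RGB2HSV)
m=((h[:,:,0]<20)|(h[:,:,0]>172))&(h[:,:,1]>110)&(W[:,:,2]<40)&(W[:,:,0]>430)&(W[:,:,0]<720)&(W[:,:,1]<0)&(W[:,:,1]>-400);print('stray red px',m.sum())
im=cv2.imread('pics/w18.png');h=cv2.cvtColor(im,cv2.COLOR_BGR2HSV);W=np.load('w18.npy')
g=(h[:,:,0]>45)&(h[:,:,0]<85)&(h[:,:,1]>90)&(Z<10)&(X>400)&(X<660)&(Y>280)&(Y<530)
k,l,st,c=cv2.connectedComponentsWithStats(g.astype(np.uint8))
for i in range(1,k):
    if st[i,4]>30: print('stripe',st[i,4],W[l==i].min(0).round(),W[l==i].max(0).round())
E
```

```text
52.0 [538.24063967 330.27532604 323.35590533] [-3.14072143e+00 -1.64976210e-03 -3.04277034e+00] 50.19869886828941
knob[ 74. 139.] 390 [[502.0, 160.0], [503.0, 107.0], [524.0, 107.0], [523.0, 160.0]] c [512.8 133.5] s [20.8 53.1]
bolt[32. 85.] 564 [[458.0, 108.0], [461.0, 84.0], [475.0, 85.0], [472.0, 109.0]] c [466.3  96.5] s [13.9 24.4]
bar 1097 ((543.024658203125, 411.181884765625), (94.1138687133789, 16.465341567993164), 5.456995964050293) 95.32042470347488
stray red px 0
stripe 282 [441. 330.   2.] [629. 348.   8.]
stripe 232 [429. 469.   3.] [615. 488.   7.]
```

```bash
python3 -c "
from cell import manip
print(manip.sign_off())"
```

```text
the job is handed in; nothing more can be done
None
```

I handed the job in at about 52 s of the 208 s allowed; sign-off returned no verdict. All four capsules went from the tray through the hopper into the yellow tub, the trap door is shut, the bolt is home, and the scoop lies flat within a few millimetres of its mat's centre. It had been knocked about 8 cm aside while I worked the lever and bolt, so I picked it up and put it back.

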